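# Tighten a grain mill's cover plate crosswise

## Robot

A 7-joint arm with a two-finger parallel gripper is mounted at the origin on a cart in front of the work surface, level with it; the furniture and walls round the work are solid. World frame = base frame: x ahead of the robot, y to its left, z up, the work surface at z = 0. Lengths are in m, angles in rad, forces in N, time in s.
With the tool pointing down it reaches from about 0.35 to 0.9 m from the base axis. Payload 19.9 kg.
Tool frame: the origin (TCP) lies midway between the tips of the shut fingers; the grasp point (between the pads) lies env.hold_point_z behind it (env.hold_point_z is the distance from the TCP to the grasp point, in m); x points along the fingers, y is the direction in which the jaws open and shut, and the axes are right-handed (so a half turn about x gives the same grasp; the last joint's range is limited). The gripper opens to 85 mm and grips with 20 to 120 N. Pads are 22 mm wide; open, the fingers measure 114 mm over their backs; the gripper's body (76 mm by 85 mm) begins 54 mm behind the grasp point. The pads swing forward as they close: fully open they stand 13 mm farther back than shut.
Start: joints at [1.079, 0.417, -0.01, 1.614, 0.005, 1.111, -0.053], TCP at [0.272, -0.563, 0.231] pointing down, gripper open.
Joint ranges: [-2.81, 2.81], [-0.39, 2.02], [-1.27, 1.25], [0.06, 2.57], [-1.19, 4.33], [0.19, 2], [-2.82, 2.82]. Speed limits (rad/s): [1.89, 1.89, 2.39, 2.39, 3.01, 3.01, 3.01].

## Interface

Orientations are given as [roll, pitch, yaw] about the fixed x, y, z axes, in that order (R = Rz(yaw) Ry(pitch) Rx(roll)).
In Python, from cell import env, vision gives the robot as it stands.
- The arm moves only by the tool drive_tool, never from a script. Its argument "increments" is a list of rows, each a list of 3 entries, a list of its own where there are three numbers: the shift along the tool's x, y, z in mm, then the turn about the tool's x in rad, then the opening, from -1 (shut) to 1 (fully open). A call has 1 to 8 rows; each row is the pose to reach, as a shift and turn from the pose commanded when the call began, along the tool's axes at that moment; what a row does not reach only later rows make up. A row lasts 1/10 s, in which the tool goes at most 50 mm and 8.59 degrees, less where a joint would pass 70% of its speed; a pose out of reach is approached as far as the arm can. A call with a gripper value outside its range is refused whole. The fingers move at their own pace and stop on an object; "newtons" is the grip in N (left out, the last holds). Time passes only in rows, so rows that repeat a pose let the fingers close. It gives the time, the measured TCP pose, the force and the opening at its end, in the units of the state.
- env.get_obs(): the state, without advancing time (a new reading comes with each control period).
- vision.get_image(name): name is "side" or "top"; returns a dict with "frame" (400x640x3 uint8, red, green, blue), "intrinsics" (3x3 intrinsics, pixels), "rvec" (rotation vector, rad) and "tvec" (3), from world to camera coordinates, as OpenCV has them. Camera axes: x right, y down, z forward; pixel columns grow to the right and rows downward; lengths in m; the calibration is good to about 2 mm. A picture is of the moment at which its call begins. There is no depth.
- env.job_done(): hands the job in, once; it reports no verdict.
The state is a dict: "clock": time; "joint_positions": joint angles; "joint_velocities": joint speeds; "joint_torque": joint torques, N m; "ee_pos": TCP position; "tool_rot": TCP orientation; "ft_force": force on the tool from outside, world axes, zero at the start; "ft_torque": the same for the moment, N m; "gripper_width": finger opening in m.
Only numpy, scipy, OpenCV 4.12 (cv2) and the standard library are available. Lean on these libraries where they do the work, as an engineer would, in place of code of your own. Each camera call takes 0.05 s, during which the arm holds its last target.

## Task

The cover plate on the sloping face of the grain mill is loose: each of its four square nuts is about half a turn from home. Tighten the nuts clockwise in cross order so that the plate seats evenly, turning each one fully home until it stops before you go on to the next: any nut first, then the one diagonally opposite, then the third and the fourth. Leave the mug, the pepper mill and the tumbler standing where they are, and let go of everything at the end.

Things in the scene. Friction and masses are not known exactly. Their poses are not given: they have to be found in the camera images.
- mill: fixed grey hand grain mill, 160 mm wide, x = -88 to 141 mm. Origin on the worktop under the middle of its 25 deg sloping face; x to its rear, y left, z up; the face's outward normal is (-0.423, 0, 0.906) in this frame. Behind the face, x > 70 mm, a 110 mm wide column and steel hopper, 223 mm high. Crank with wooden grip at the left rear (x 43 to 124, to y = 140, 73 to 101 mm high)
- cover: aluminium cover plate 142 x 142 x 8 mm on the sloping face, round boss in its middle (44 mm wide, 22 mm above the plate). Origin mid underside, z outward. The nuts carry it: it sinks about 3 mm as they are tightened and lies flat when all are home. The nuts stand in a 92 mm square on it. (Beyond the mill is a microwave, 260 mm high, its front from about x 0.63, y -0.2 to x 0.84, y 0.33)
- nut_lower_left_grip (a point): centre of the square steel head of the nut at the front (low) edge of the plate, left (+y of the mill). Head 24 x 24 mm (34 over corners), 28 high, on a 14 mm neck; centre 28 mm above the plate. z: its axis, out of the plate, 25 deg from vertical; x, y: normal to the flats. Turns with the nut, sinks 2 to 4 mm on the way home. Diagonal to nut_upper_right
- nut_lower_left (a joint): turn of that nut, rad: grows as it is tightened (clockwise, looking down onto the plate); starts at 0.15 to 0.7, home against a hard stop at 3.14. Takes about 0.1 N m; stays where it is left
- nut_upper_right_grip (a point): centre of the square steel head of the nut at the rear (high) edge of the plate, right (-y of the mill). Head 24 x 24 mm (34 over corners), 28 high, on a 14 mm neck; centre 28 mm above the plate. z: its axis, out of the plate, 25 deg from vertical; x, y: normal to the flats. Turns with the nut, sinks 2 to 4 mm on the way home. Diagonal to nut_lower_left
- nut_upper_right (a joint): turn of that nut, rad: grows as it is tightened (clockwise, looking down onto the plate); starts at 0.15 to 0.7, home against a hard stop at 3.14. Takes about 0.1 N m; stays where it is left
- nut_lower_right_grip (a point): centre of the square steel head of the nut at the front (low) edge of the plate, right (-y). Head 24 x 24 mm (34 over corners), 28 high, on a 14 mm neck; centre 28 mm above the plate. z: its axis, out of the plate, 25 deg from vertical; x, y: normal to the flats. Turns with the nut, sinks 2 to 4 mm on the way home. Diagonal to nut_upper_left
- nut_lower_right (a joint): turn of that nut, rad: grows as it is tightened (clockwise, looking down onto the plate); starts at 0.15 to 0.7, home against a hard stop at 3.14. Takes about 0.1 N m; stays where it is left
- nut_upper_left_grip (a point): centre of the square steel head of the nut at the rear (high) edge of the plate, left (+y). Head 24 x 24 mm (34 over corners), 28 high, on a 14 mm neck; centre 28 mm above the plate. z: its axis, out of the plate, 25 deg from vertical; x, y: normal to the flats. Turns with the nut, sinks 2 to 4 mm on the way home. Diagonal to nut_lower_right
- nut_upper_left (a joint): turn of that nut, rad: grows as it is tightened (clockwise, looking down onto the plate); starts at 0.15 to 0.7, home against a hard stop at 3.14. Takes about 0.1 N m; stays where it is left
- mug: white mug 88 mm wide (125 mm with its handle), 95 mm high, loose, near the mill. Origin under its middle.
- pepper_mill: wooden pepper mill 58 mm wide, 170 mm high, loose, near the mill. Origin under its middle.
- tumbler: tumbler 75 mm wide, 100 mm high, loose, near the mill. Origin under its middle.
Not all that is in view belongs to the job. What is shaped like the pepper_mill but turquoise is not meant.

How it is judged:
By the outcome, as a careful person would: the job done as asked, in the order asked, and still so for the second after the job is handed in, with the robot touching nothing.
It also fails if it takes over 72 s, if anything falls off the work surface, if the arm or the gripper's body presses on something with over 40 N, if the wrist force passes 120 N, or if a joint passes its speed limit or range.

## Working session

There is one attempt and no reset: what is moved stays moved. The work goes in short steps, Python scripts to look and compute and a tool call to move; the robot and the scene stay as the last step left them, time stands still between calls to the robot, and variables do not carry over. Pictures are saved under pics/ and viewed, and the job is handed in when it is done.

Besides the shell and the picture viewer there is one more tool, called after "Emit:" as name(argument=value, ...) on one line, values as JSON. drive_tool: Moves the arm, as the interface text tells. Its arguments: {"type":"object","properties":{"increments":{"type":"array"},"newtons":{"type":"number"}},"required":["increments"]}

```bash
ls; mkdir -p pics; python3 - <<'E'
from cell import env, vision
import cv2
print(env.get_obs(), env.hold_point_z)
for n in ("side","top"):
    d=vision.get_image(n); cv2.imwrite(f"pics/{n}0.png",d["frame"][:,:,::-1])
    print(n,d["intrinsics"],d["rvec"],d["tvec"])
E
```

```text
pics
{'clock': 0.0, 'joint_positions': array([ 1.07949252,  0.41792761, -0.0102805 ,  1.61416351,  0.00469105,
        1.11069695, -0.05297995]), 'joint_velocities': array([-0.00059795, -0.00212029,  0.00032952, -0.00104489, -0.00065449,
        0.00079785, -0.00125919]), 'joint_torque': array([-6.53760890e-05, -8.64450288e+01,  6.79041166e-01, -4.34902990e+01,
        1.91739335e-02,  7.57955073e-03, -8.73332374e-05]), 'ee_pos': array([ 0.27157638, -0.56253638,  0.23069379]), 'tool_rot': array([-1.49364675,  1.5696245 ,  2.09775342]), 'ft_force': array([-0.47734827, -0.09528354,  0.62572847]), 'ft_torque': array([-0.00241939, -0.06117759, -0.02615936]), 'gripper_width': 0.0854039250187046} 0.0187
side [[417.31303837   0.         322.85835018]
 [  0.         417.31303837 197.12025034]
 [  0.           0.           1.        ]] [ 1.80533338  1.83893143 -0.68903686] [-0.15930218 -0.28355423  1.316052  ]
top [[448.68922159   0.         317.02901773]
 [  0.         448.68922159 200.26366198]
 [  0.           0.           1.        ]] [ 2.02180597 -2.1727108   0.25503735] [0.21462639 0.49042967 1.03962747]
```

View pics/side0.png

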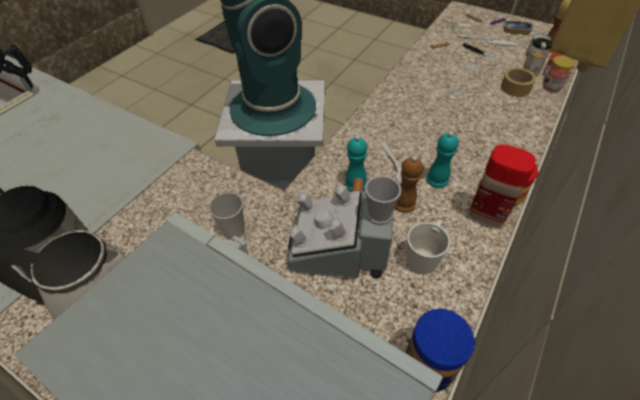

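View pics/top0.png

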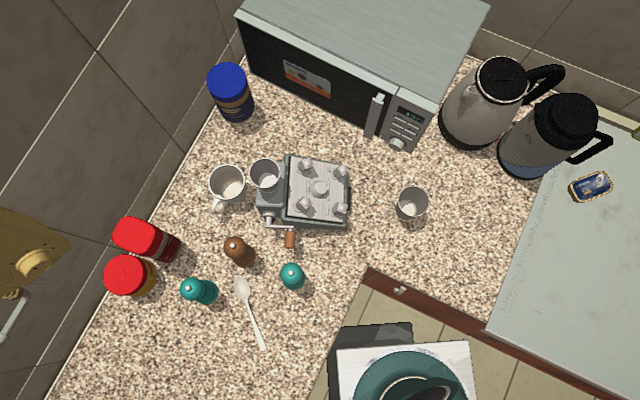

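The side view shows the mill at about (330,230), with its hopper at (382,195). The top view shows the plate at about (318,188), the hopper at (265,172), the tumbler at (412,203), the mug at (228,185) and the brown pepper mill at (237,248). Two turquoise decoys stand at (292,275) and (198,290). I'll enlarge the plate and project some known points.

```bash
cat > h.py <<'E'
import numpy as np, cv2
from scipy.spatial.transform import Rotation as R
from cell import env, vision
class Cam:
    def __init__(s,n):
        d=vision.get_image(n); s.im=d["frame"][:,:,::-1].copy(); s.K=np.array(d["intrinsics"]); s.rv=np.array(d["rvec"],float).ravel(); s.t=np.array(d["tvec"],float).ravel()
        s.Rm=cv2.Rodrigues(s.rv)[0]; s.c=-s.Rm.T@s.t
    def proj(s,P): return cv2.projectPoints(np.atleast_2d(np.array(P,float)),s.rv,s.t,s.K,None)[0][:,0]
    def ray(s,uv):
        d=s.Rm.T@np.linalg.inv(s.K)@np.array([uv[0],uv[1],1.]); return s.c,d/np.linalg.norm(d)
    def onz(s,uv,z):
        c,d=s.ray(uv); return c+d*(z-c[2])/d[2]
    def crop(s,x0,y0,x1,y1,k,name): cv2.imwrite(name,cv2.resize(s.im[y0:y1,x0:x1],None,fx=k,fy=k,interpolation=cv2.INTER_CUBIC))
def tri(ca,ua,cb,ub):
    A=[];b=[]
    for c,u in((ca,ua),(cb,ub)):
        o,d=c.ray(u); M=np.eye(3)-np.outer(d,d); A.append(M); b.append(M@o)
    A=np.vstack(A);b=np.hstack(b); p=np.linalg.lstsq(A,b,rcond=None)[0]
    return p, np.linalg.norm(A@p-b)
E
python3 - <<'E'
from h import *
t=Cam("top"); s=Cam("side")
print(t.c,s.c)
for P in ([0,0,0],[.3,0,0],[0.27,-.56,.23],[.63,-.2,.26],[.84,.33,.26]): print(P,t.proj(P),s.proj(P))
t.crop(245,135,365,255,6,"pics/t1.png") if 0 else t.crop(250,145,360,240,7,"pics/t1.png")
s.crop(280,170,400,280,5,"pics/s1.png")
E
```

```text
[0.24801059 0.19429526 1.12612215] [1.06165357 0.19785394 0.81946237]
[0, 0, 0] [[409.65887745 411.92650527]] [[272.34448212 107.2067242 ]]
[0.3, 0, 0] [[395.13093695 280.93628696]] [[260.94164289 176.8851547 ]]
[0.27, -0.56, 0.23] [[698.06268704 268.79504435]] [[12.87625391 99.14266002]]
[0.63, -0.2, 0.26] [[493.43333855 106.69828349]] [[102.44176707 213.4918013 ]]
[0.84, 0.33, 0.26] [[236.6291346   34.35575131]] [[430.54403879 339.22604607]]
```

View pics/t1.png

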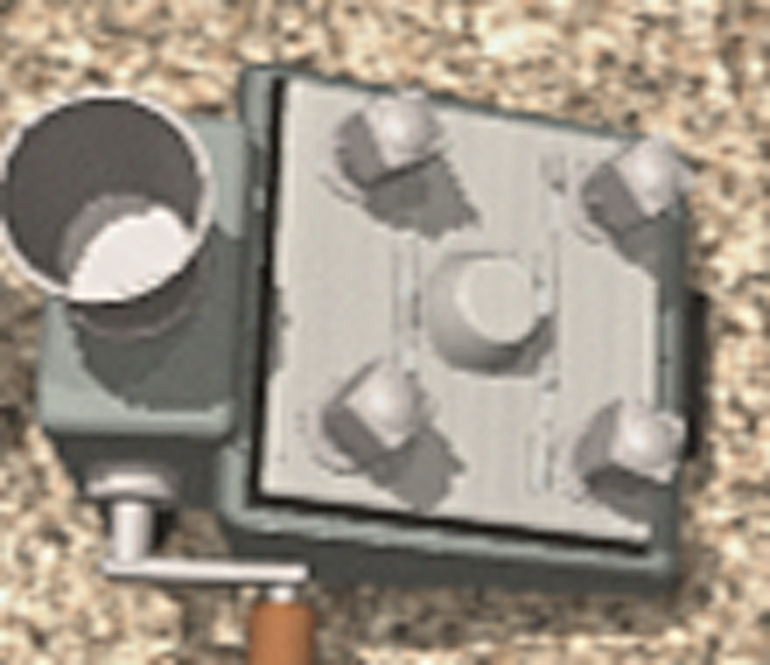

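View pics/s1.png

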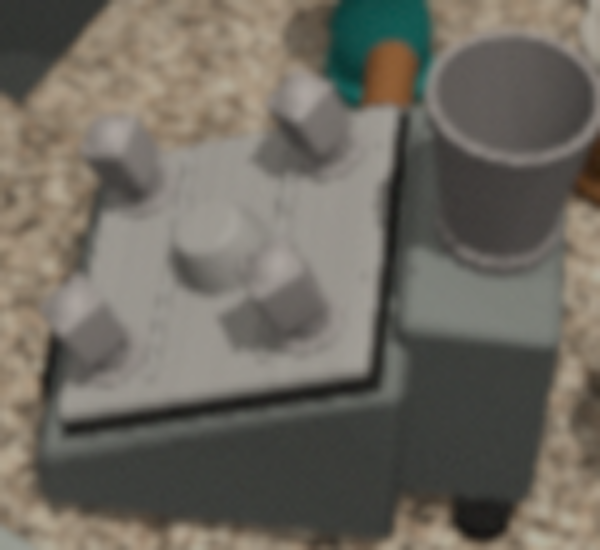

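```bash
python3 - <<'E'
from h import *
t=Cam("top"); s=Cam("side")
def en(c,x0,y0,x1,y1,k,n):
    a=c.im[y0:y1,x0:x1].astype(float); a=np.clip((a-70)*1.5,0,255).astype(np.uint8)
    a=cv2.resize(a,None,fx=k,fy=k,interpolation=cv2.INTER_NEAREST)
    for x in range(x0,x1,5):
        cv2.line(a,((x-x0)*k,0),((x-x0)*k,6 if x%10 else 14),(0,0,255),1)
        if x%10==0: cv2.putText(a,str(x),((x-x0)*k,24),0,.35,(0,0,255),1)
    for y in range(y0,y1,5):
        cv2.line(a,(0,(y-y0)*k),(6 if y%10 else 14,(y-y0)*k),(0,0,255),1)
        if y%10==0: cv2.putText(a,str(y),(15,(y-y0)*k+4),0,.35,(0,0,255),1)
    cv2.imwrite(n,a)
en(t,284,150,354,226,7,"pics/t2.png")
en(s,284,180,364,256,7,"pics/s2.png")
E
```

```text
(no output)
```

View pics/t2.png

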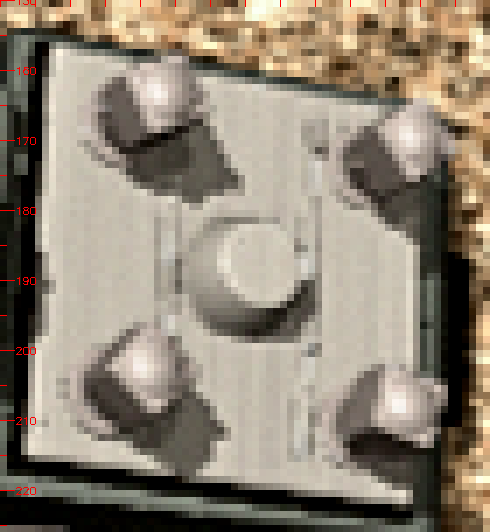

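View pics/s2.png

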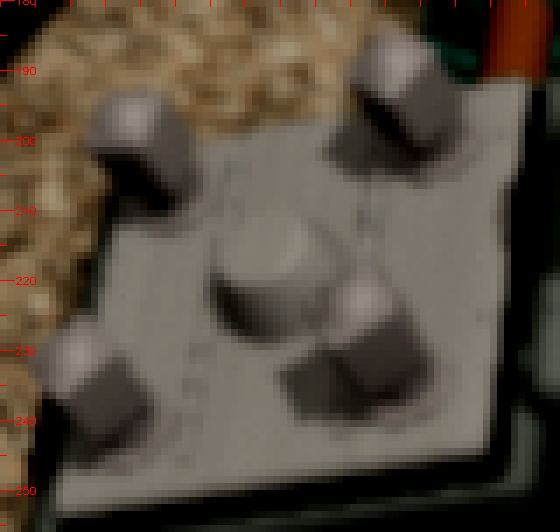

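```bash
cat > fit.py <<'E'
from h import *
t=Cam("top"); s=Cam("side")
T={'UR':(306.5,162.6),'LR':(342.4,168.8),'UL':(304.5,201.2),'LL':(341.4,206.4),'B':(320.9,187.8),'cRR':(290.4,155.6),'cRL':(287,214.5)}
S={'UR':(335.6,222.4),'LR':(294.6,229.5),'UL':(340.2,188.1),'LL':(302.5,195.9),'B':(321.8,215.2),'cRR':(354.2,244.1),'cRL':(358.9,191.2)}
# coords in plate frame (top surface origin): x up-slope, y left, z out
L={'UR':(46,-46,42),'LR':(-46,-46,42),'UL':(46,46,42),'LL':(-46,46,42),'B':(0,0,22),'cRR':(71,-71,0),'cRL':(71,71,0)}
P={}
for k in T:
    p,e=tri(t,T[k],s,S[k]); P[k]=p; print(k,(p*1e3).round(1),'res',round(e*1e3,1))
ks=list(T)
A=np.array([L[k] for k in ks])/1e3; B=np.array([P[k] for k in ks])
Rt=R.align_vectors(B-B.mean(0),A-A.mean(0))[0]; M=Rt.as_matrix()
o=B.mean(0)-M@A.mean(0)
print('free fit o',o*1e3,'normal',M[:,2],'x',M[:,0],'tilt',np.degrees(np.arccos(M[2,2])))
# constrained: tilt 25, yaw only
from scipy.optimize import least_squares
def plate(q):
    yaw=q[3]; return R.from_euler('zy',[yaw,-np.radians(25)]).as_matrix(),q[:3]
def f(q):
    M,o=plate(q); X=A@M.T+o
    return np.r_[(t.proj(X)-[T[k] for k in ks]).ravel(),(s.proj(X)-[S[k] for k in ks]).ravel()]
r=least_squares(f,np.r_[o,np.arctan2(M[1,0],M[0,0])],x_scale=[.01,.01,.01,.1])
print(r.x, 'res',f(r.x).reshape(2,-1,2).round(1).tolist())
M,o=plate(r.x)
print('normal',M[:,2])
for k in ks[:4]:
    g=o+M@(np.array(L[k])*[1,1,28/42]/1e3); print(k,'grip',(g*1e3).round(1), 'top',((o+M@(np.array(L[k])/1e3))*1e3).round(1))
np.savez('pl.npz',M=M,o=o)
for n,zz,u in(('tumbler',.1,(412,190)),):
    pass
E
python3 fit.py
```

```text
UR [569.3 199.2 159.9] res 2.1
LR [560.5 115.9 122.3] res 1.1
UL [479.9 209.  160.7] res 1.3
LL [470.5 126.6 123.3] res 2.1
B [519.4 170.  118. ] res 2.1
cRR [599.4 236.1 129.3] res 2.4
cRL [459.7 250.9 127.9] res 0.9
free fit o [521.7737328  178.84775001 101.54921597] normal [-0.04408974 -0.38938966  0.92001727] x [0.10287418 0.91424764 0.39187772] tilt 23.071392464221773
[0.53276051 0.16722682 0.10745337 1.50216226] res [[[-5.2, 3.6], [-0.1, -2.6], [-3.0, 5.2], [0.3, -0.2], [0.5, -2.8], [0.2, -2.3], [4.1, -1.6]], [[4.7, -5.9], [-0.4, -14.9], [2.7, 8.9], [-1.6, -0.5], [-2.2, -1.2], [-2.1, -2.1], [-4.7, 18.5]]]
normal [-0.42261826  0.          0.90630779]
UR grip [565.4 210.  153.6] top [559.5 210.  166.2]
LR grip [559.7 118.2 150.9] top [553.7 118.2 163.6]
UL grip [482.2 216.3 114.8] top [476.3 216.3 127.5]
LL grip [476.5 124.5 112.1] top [470.6 124.5 124.8]
```

```bash
sed -i "s/'zy'/'ZY'/" fit.py; python3 fit.py | tail -7
```

```text
free fit o [521.7737328  178.84775001 101.54921597] normal [-0.04408974 -0.38938966  0.92001727] x [0.10287418 0.91424764 0.39187772] tilt 23.071392464221773
[0.5218475  0.18002473 0.10125663 1.45776339] res [[[-0.4, -0.2], [-0.3, 0.2], [-0.3, 0.7], [-0.5, 0.8], [-1.0, -0.9], [-0.7, -0.3], [-0.8, 0.2]], [[-1.1, 0.7], [-0.4, 0.8], [-0.5, 0.2], [-0.7, 0.6], [-0.4, -0.4], [-0.9, -0.5], [0.3, -1.4]]]
normal [-0.04766813 -0.41992136  0.90630779]
UR grip [570.9 204.5 146.1] top [570.3 198.6 158.8]
LR grip [561.5 121.7 107.2] top [560.8 115.8 119.9]
UL grip [479.5 214.9 146.1] top [478.8 209.  158.8]
LL grip [470.1 132.  107.2] top [469.4 126.2 119.9]
```

```bash
cat > geo.py <<'E'
from h import *
t=Cam("top"); s=Cam("side")
z=np.load('pl.npz'); M,o=z['M'],z['o']; yaw=np.arctan2(M[1,0],M[0,0])
X=np.array([np.cos(yaw),np.sin(yaw)]);Y=np.array([-X[1],X[0]]); mo=(o-.0125*M[:,2])[:2]
print('mill o',mo)
def mill(p): d=np.array(p[:2])-mo; return (np.array([d@X,d@Y])*1e3).round(0)
# hopper rim in top crop t1 (7x, origin 250,145)
for d in((0,190),(213,190),(105,93),(105,303),(200,150),(208,230)):
    p=t.onz((d[0]/7+250-.4,d[1]/7+145-.4),.223); print('hop',d,mill(p))
for n,uv,h in(('tumbler rim r',(428,197),.1),('tumbler c',(413,197),.1),('tumbler l',(398,197),.1),('mug',(227,180),.095),('pepper top',(234,245),.17),('turq',(291,276),.17),('turq2',(192,287),.17)):
    p=t.onz(uv,h); print(n,(p*1e3).round(0),mill(p))
for k in [(46,-46),(46,46),(-46,-46),(-46,46)]:
    g=o+M@np.array([k[0],k[1],28])/1e3 if 0 else o+M@(np.array([k[0],k[1],28])/1e3); print(k,mill(g),g.round(4))
E
python3 geo.py
```

```text
mill o [0.52244336 0.18527375]
hop (0, 190) [134.   1.]
hop (213, 190) [70. -2.]
hop (105, 93) [104. -31.]
hop (105, 303) [100.  35.]
hop (200, 150) [ 74. -14.]
hop (208, 230) [71. 11.]
tumbler rim r [484. -82. 100.] [-270.    8.]
tumbler c [486. -47. 100.] [-234.   10.]
tumbler l [489. -11. 100.] [-199.   11.]
mug [561. 390.  95.] [208. -15.]
pepper top [392. 365. 170.] [164. 150.]
turq [318. 247. 170.] [ 38. 210.]
turq2 [310. 455. 170.] [244. 241.]
(46, -46) [ 25. -46.] [0.5709 0.2045 0.1461]
(46, 46) [25. 46.] [0.4795 0.2149 0.1461]
(-46, -46) [-59. -46.] [0.5615 0.1217 0.1072]
(-46, 46) [-59.  46.] [0.4701 0.132  0.1072]
```

```bash
python3 - <<'E'
from h import *
t=Cam("top"); s=Cam("side")
def big(c,u,v,r=11,k=24):
    a=c.im[v-r:v+r,u-r:u+r].astype(float); a=np.clip((a-40)*1.3,0,255).astype(np.uint8)
    return cv2.resize(a,None,fx=k*.75,fy=k*.75,interpolation=cv2.INTER_CUBIC)
def sheet(c,L,n):
    I=[big(c,*p) for p in L]; cv2.imwrite(n,cv2.resize(np.vstack([np.hstack(I[:2]),np.hstack(I[2:])]),(600,600)))
sheet(t,[(305,164),(341,171),(303,203),(340,208)],"pics/t3.png")
sheet(s,[(342,192),(304,199),(338,226),(297,233)],"pics/s3.png")
z=np.load('pl.npz'); M,o=z['M'],z['o']
o_=env.get_obs(); E=R.from_euler('xyz',o_['tool_rot']).as_matrix(); print('tool axes cols\n',E.round(3))
print('plate axes\n',M.round(3))
E
```

```text
tool axes cols
 [[-0.     0.435 -0.901]
 [ 0.    -0.901 -0.435]
 [-1.    -0.     0.   ]]
plate axes
 [[ 0.102 -0.994 -0.048]
 [ 0.901  0.113 -0.42 ]
 [ 0.423  0.     0.906]]
```

View pics/t3.png

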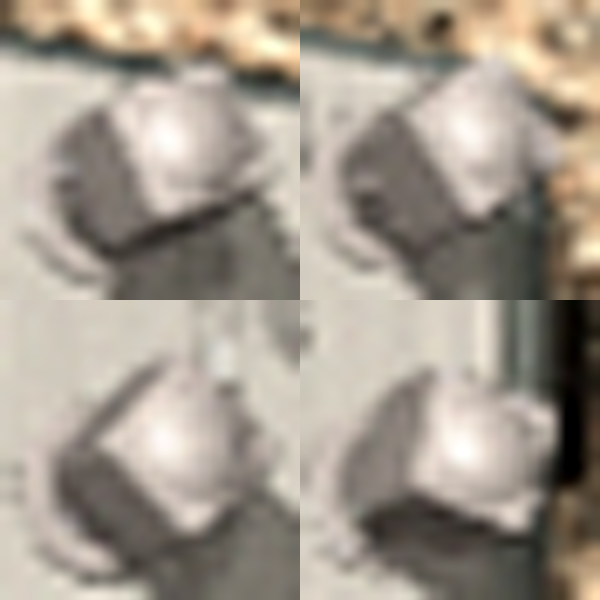

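View pics/s3.png

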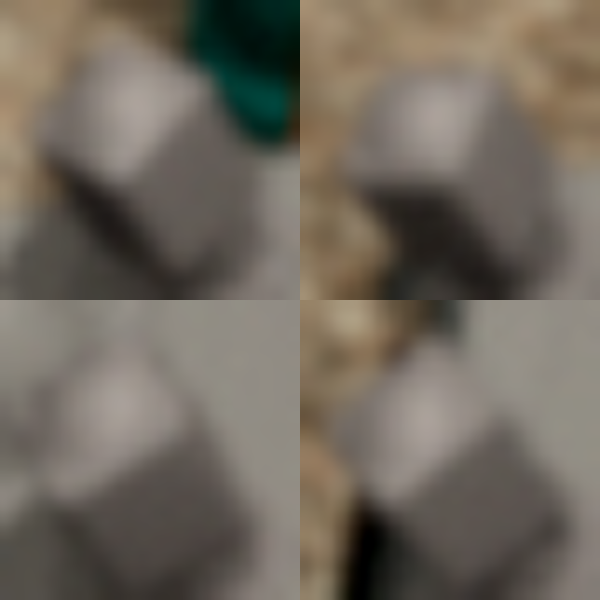

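```bash
python3 - <<'E'
from h import *
t=Cam("top"); s=Cam("side")
z=np.load('pl.npz'); M,o=z['M'],z['o']
def onp(c,uv,h=.042):
    q,d=c.ray(uv); n=M[:,2]; p0=o+n*h; return M.T@(q+d*(n@(p0-q))/(n@d)-o)
def ang(c,u0,v0,a,b):
    f=lambda p:(u0-11+p[0]/13.64,v0-11+p[1]/13.64)
    A,B=onp(c,f(a)),onp(c,f(b)); d=B-A; return round(np.degrees(np.arctan2(d[1],d[0])),0),round(np.hypot(d[0],d[1])*1e3,0)
for n,c,u,v,segs in[('UR',t,305,164,[((107,108),(152,222)),((152,215),(255,185))]),
 ('LR',t,341,171,[((108,112),(168,222)),((108,112),(190,55))]),
 ('UL',t,303,203,[((85,145),(185,235)),((85,145),(165,60))]),
 ('LL',t,340,208,[((135,75),(112,190)),((112,190),(230,225))]),
 ('UL',s,342,192,[((40,145),(125,190)),((125,190),(210,90))]),
 ('LL',s,304,199,[((45,175),(150,185)),((150,185),(195,75))]),
 ('UR',s,338,226,[((60,205),(185,130)),((35,110),(60,205))]),
 ('LR',s,297,233,[((95,210),(205,110)),((30,130),(95,210))])]:
    print(n,[ang(c,u,v,*g) for g in segs])
E
```

```text
UR [(np.float64(116.0), np.float64(20.0)), (np.float64(-155.0), np.float64(20.0))]
LR [(np.float64(125.0), np.float64(21.0)), (np.float64(-140.0), np.float64(20.0))]
UL [(np.float64(146.0), np.float64(22.0)), (np.float64(-130.0), np.float64(21.0))]
LL [(np.float64(80.0), np.float64(21.0)), (np.float64(172.0), np.float64(23.0))]
UL [(np.float64(-40.0), np.float64(21.0)), (np.float64(55.0), np.float64(21.0))]
LL [(np.float64(-19.0), np.float64(22.0)), (np.float64(80.0), np.float64(23.0))]
UR [(np.float64(28.0), np.float64(21.0)), (np.float64(-70.0), np.float64(19.0))]
LR [(np.float64(44.0), np.float64(22.0)), (np.float64(-49.0), np.float64(23.0))]
```

Emit:
drive_tool(increments=[[[0,-270,-240],-1.1,0.1],[[0,-270,-240],-1.1,0.1],[[0,-270,-240],-1.1,0.1],[[0,-270,-240],-1.1,0.1],[[0,-270,-240],-1.1,0.1],[[0,-270,-240],-1.1,0.1],[[0,-270,-240],-1.1,0.1],[[0,-270,-240],-1.1,0.1]], newtons=40)

```text
clock: 1.6
ee_pos: [0.3716, -0.211, 0.2317]
tool_rot: [1.166, 1.57, -0.415]
ft_force: [-1.4, -0.7, 0.2]
gripper_width: 0.047
```

```bash
cat > st.py <<'E'
import sys
from h import *
# usage: st.py NUT yawdeg dz(mm TCP rel. to head centre)  -> shift in tool axes
z=np.load('pl.npz'); M,o=z['M'],z['o']
ob=env.get_obs(); E=R.from_euler('xyz',ob['tool_rot']).as_matrix()
yaw=np.degrees(np.arctan2(E[1,1],E[0,1]))
print('t',round(ob['clock'],2),'pos',(ob['ee_pos']*1e3).round(1),'yaw',yaw.round(1),'j',ob['joint_positions'].round(2),'w',round(ob['gripper_width']*1e3,1),'F',ob['ft_force'].round(1),'T',ob['ft_torque'].round(2),'down',E[:,0].round(3))
if len(sys.argv)>1:
    k=dict(UR=(46,-46),LR=(-46,-46),UL=(46,46),LL=(-46,46))[sys.argv[1]]
    g=o+M@(np.array([k[0],k[1],28])/1e3); g[2]+=float(sys.argv[3])/1e3
    dy=(float(sys.argv[2])-yaw)
    print('shift',(E.T@(g-ob['ee_pos'])*1e3).round(1),'turn',round(-np.radians(dy),3),'(mod 2pi',round(-np.radians((dy+180)%360-180),3),')')
E
python3 st.py LL 161.4 80
```

```text
t 1.6 pos [ 371.6 -211.   231.7] yaw -0.6 j [ 0.81  0.07 -0.38  2.07  0.03  1.01  0.41] w 47.0 F [-1.4 -0.7  0.2] T [-0.05  0.04 -0.04] down [ 0.001 -0.    -1.   ]
shift [  44.5   95.1 -344. ] turn -2.827 (mod 2pi -2.827 )
```

Emit:
drive_tool(increments=[[[20,60,-220],-1.1,0.05],[[20,60,-220],-1.1,0.05],[[20,60,-220],-1.1,0.05],[[20,60,-220],-1.1,0.05],[[20,60,-220],-1.1,0.05],[[20,60,-220],-1.1,0.05],[[20,60,-220],-1.1,0.05],[[20,60,-220],-1.1,0.05]])

```text
clock: 2.4
ee_pos: [0.4352, 0.0033, 0.2113]
tool_rot: [2.203, 1.571, 1.717]
ft_force: [-0.6, -1.0, 0.0]
gripper_width: 0.045
```

```bash
python3 st.py LL 161.4 60
```

```text
t 2.4 pos [435.2   3.3 211.3] yaw 62.2 j [ 0.56  0.14 -0.68  2.06  0.11  0.97  0.91] w 45.0 F [-0.6 -1.   0. ] T [-0.01  0.03 -0.02] down [-0.  0. -1.]
shift [ 44.1 130.1 -29.3] turn -1.732 (mod 2pi -1.732 )
```

Emit:
drive_tool(increments=[[[30,130,-30],-1.1,0.05],[[30,130,-30],-1.1,0.05],[[30,130,-30],-1.1,0.05],[[30,130,-30],-1.1,0.05],[[30,130,-30],-1.1,0.05],[[30,130,-30],-1.1,0.05],[[30,130,-30],-1.1,0.05],[[30,130,-30],-1.1,0.05]])

```text
clock: 3.2
ee_pos: [0.4703, 0.1317, 0.1812]
tool_rot: [1.698, 1.571, 2.311]
ft_force: [0.5, 0.9, 0.2]
gripper_width: 0.0446
```

```bash
python3 st.py LL 161.4 60
```

```text
t 3.2 pos [470.3 131.7 181.2] yaw 125.1 j [ 0.45  0.37 -0.93  1.97  0.35  0.97  1.53] w 44.6 F [0.5 0.9 0.2] T [0.01 0.02 0.03] down [-0.  0. -1.]
shift [14.   0.3  0. ] turn -0.633 (mod 2pi -0.633 )
```

Emit:
drive_tool(increments=[[[12,0,0],-0.63,0.05],[[12,0,0],-0.63,0.05],[[12,0,0],-0.63,0.05],[[12,0,0],-0.63,0.05],[[12,0,0],-0.63,0.05]])

```text
clock: 3.7
ee_pos: [0.4702, 0.1317, 0.1692]
tool_rot: [1.03, 1.57, 2.271]
ft_force: [-0.0, -0.8, 1.0]
gripper_width: 0.0449
```

```bash
python3 st.py LL 161.4 -14; python3 - <<'E'
from h import *
t=Cam("top"); s=Cam("side")
s.crop(250,100,400,270,5,"pics/s4.png") if 0 else s.crop(250,120,390,260,4,"pics/s4.png")
t.crop(260,130,400,250,4,"pics/t4.png")
E
```

```text
t 3.7 pos [470.2 131.7 169.2] yaw 161.1 j [ 0.54  0.44 -1.06  1.98  0.46  0.99  2.06] w 44.9 F [-0.  -0.8  1. ] T [ 0.05 -0.03 -0.02] down [-0.  0. -1.]
shift [76.   0.2  0.2] turn -0.005 (mod 2pi -0.005 )
```

View pics/s4.png

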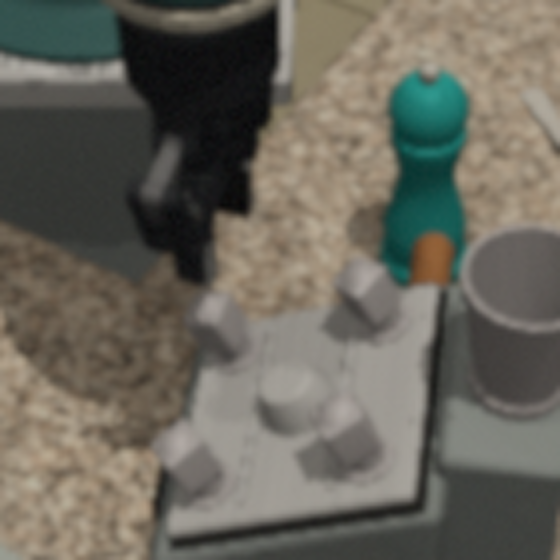

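View pics/t4.png

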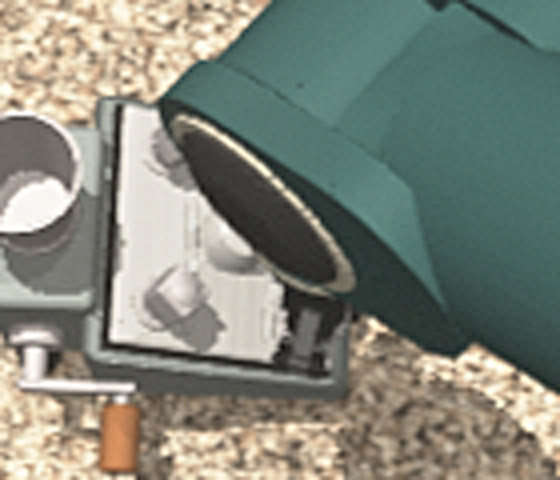

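```bash
python3 - <<'E'
from h import *
s=Cam("side"); ob=env.get_obs(); E=R.from_euler('xyz',ob['tool_rot']).as_matrix(); p=ob['ee_pos']
for d in (-.03,-.0225,0,.0225,.03):
  for b in (0,.006): print(d,b,((s.proj(p+E[:,1]*d-E[:,0]*b)[0]-[250,120])*4).round(0))
z=np.load('pl.npz'); M,o=z['M'],z['o']; print(((s.proj(o+M@np.array([-.046,.046,.042]))[0]-[250,120])*4))
E
```

```text
-0.03 0 [191. 287.]
-0.03 0.006 [190. 279.]
-0.0225 0 [196. 277.]
-0.0225 0.006 [196. 269.]
0 0 [213. 247.]
0 0.006 [212. 239.]
0.0225 0 [229. 217.]
0.0225 0.006 [228. 210.]
0.03 0 [234. 208.]
0.03 0.006 [234. 200.]
[207.04674235 306.02944516]
```

The finger tips in the side view, near one at (195,275) and far one at (234,205) in the crop, match the projection. They straddle the lower-left nut head at (207,306). I'll go down and grip.

Emit:
drive_tool(increments=[[[30,0,0],0,0.05],[[55,0,0],0,0.05],[[70,0,0],0,0.05],[[78,0,0],0,0.05],[[78,0,0],0,0.05]])

```text
clock: 4.35
ee_pos: [0.4698, 0.1323, 0.091]
tool_rot: [1.841, 1.57, 3.079]
ft_force: [-0.1, 0.3, 0.9]
gripper_width: 0.0451
```

```bash
python3 st.py LL 161.4 -16
```

```text
t 4.35 pos [469.8 132.3  91. ] yaw 160.9 j [ 0.43  0.56 -0.95  2.04  0.61  0.85  1.94] w 45.1 F [-0.1  0.3  0.9] T [-0.01  0.06 -0.02] down [-0.001  0.    -1.   ]
shift [-0.2 -0.4 -0.2] turn -0.009 (mod 2pi -0.009 )
```

No contact. Closing.

Emit:
drive_tool(increments=[[[0,0,0],0,-1],[[0,0,0],0,-1],[[0,0,0],0,-1],[[0,0,0],0,-1],[[0,0,0],0,-1]], newtons=40)

```text
clock: 4.85
ee_pos: [0.4707, 0.1322, 0.0923]
tool_rot: [-1.211, 1.569, 0.027]
ft_force: [-0.6, -0.8, 5.1]
gripper_width: 0.0248
```

```bash
python3 st.py LL 161.4 -16
```

```text
t 4.85 pos [470.7 132.2  92.3] yaw 160.9 j [ 0.43  0.55 -0.95  2.04  0.6   0.85  1.94] w 24.8 F [-0.6 -0.8  5.1] T [-0.05  0.39  0.14] down [ 0.002  0.    -1.   ]
shift [ 1.1  0.5 -0.4] turn -0.009 (mod 2pi -0.009 )
```

Emit:
drive_tool(increments=[[[0,0,0],0.12,-1],[[0,0,0],0.24,-1],[[0,0,0],0.36,-1],[[0,0,0],0.48,-1],[[0,0,0],0.6,-1],[[0,0,0],0.72,-1],[[0,0,0],0.8,-1],[[0,0,0],0.8,-1]])

```text
clock: 5.65
ee_pos: [0.4717, 0.133, 0.0926]
tool_rot: [0.037, 1.566, 0.472]
ft_force: [10.1, 1.8, -5.4]
gripper_width: 0.0245
```

```bash
python3 st.py LL 161.4 -16; python3 - <<'E'
from h import *
s=Cam("side")
s.crop(250,120,390,260,4,"pics/s5.png")
E
```

```text
t 5.65 pos [471.7 133.   92.6] yaw 114.9 j [ 0.29  0.48 -0.76  2.04  0.47  0.79  1.26] w 24.5 F [10.1  1.8 -5.4] T [ 2.38 -0.69  0.74] down [ 0.004  0.002 -1.   ]
shift [ 1.4 -0.2 -1.9] turn -0.811 (mod 2pi -0.811 )
```

View pics/s5.png

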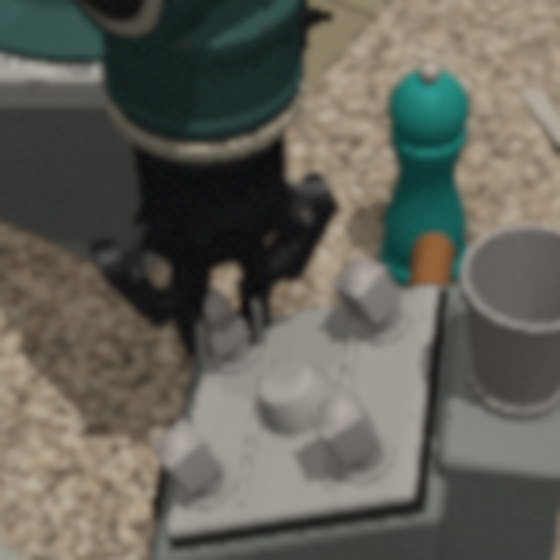

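Emit:
drive_tool(increments=[[[0,0,0],0.12,-1],[[0,0,0],0.24,-1],[[0,0,0],0.36,-1],[[0,0,0],0.48,-1],[[0,0,0],0.6,-1],[[0,0,0],0.72,-1],[[0,0,0],0.8,-1],[[0,0,0],0.8,-1]])

```text
clock: 6.5
ee_pos: [0.4735, 0.1308, 0.0926]
tool_rot: [0.445, 1.564, 0.077]
ft_force: [20.1, -12.8, -10.8]
gripper_width: 0.0246
```

```bash
python3 st.py LL 161.4 -16; python3 - <<'E'
from h import *
s=Cam("side")
s.crop(270,160,350,240,7,"pics/s6.png")
E
```

```text
t 6.5 pos [473.5 130.8  92.6] yaw 68.9 j [ 0.15  0.43 -0.58  2.04  0.34  0.75  0.57] w 24.6 F [ 20.1 -12.8 -10.8] T [-0.1  -4.35  0.17] down [ 0.006  0.    -1.   ]
shift [ 1.4 -0.1 -3.6] turn -1.614 (mod 2pi -1.614 )
```

View pics/s6.png

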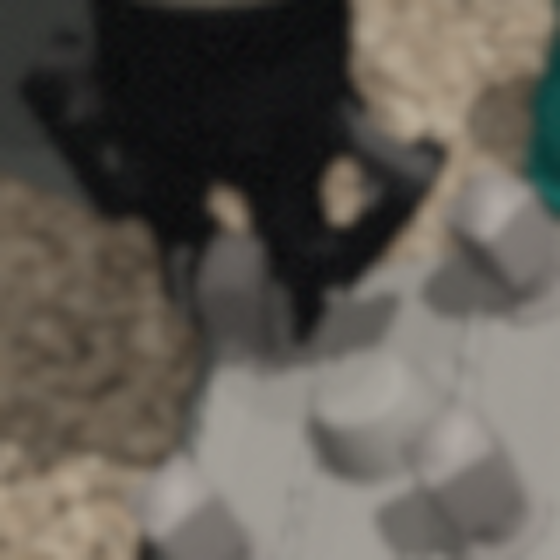

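Emit:
drive_tool(increments=[[[0,0,0],0.12,-1],[[0,0,0],0.24,-1],[[0,0,0],0.36,-1],[[0,0,0],0.48,-1],[[0,0,0],0.6,-1],[[0,0,0],0.7,-1],[[0,0,0],0.7,-1]])

```text
clock: 7.25
ee_pos: [0.472, 0.1291, 0.0921]
tool_rot: [0.458, 1.567, -0.612]
ft_force: [10.5, -22.6, -7.2]
gripper_width: 0.0247
```

```bash
python3 st.py LL 161.4 -16; python3 - <<'E'
from h import *
s=Cam("side")
s.crop(270,160,350,240,7,"pics/s7.png")
E
```

```text
t 7.25 pos [472.  129.1  92.1] yaw 28.7 j [ 0.02  0.4  -0.42  2.05  0.24  0.73 -0.05] w 24.7 F [ 10.5 -22.6  -7.2] T [-3.46 -3.31 -0.48] down [ 0.003 -0.002 -1.   ]
shift [ 0.9 -0.3 -3.5] turn -2.316 (mod 2pi -2.316 )
```

View pics/s7.png

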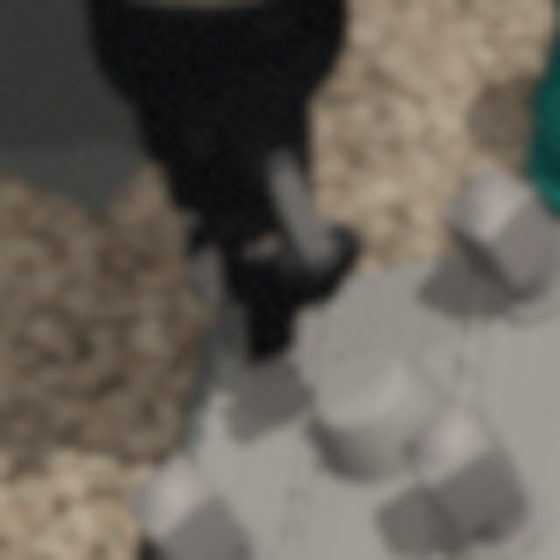

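Emit:
drive_tool(increments=[[[0,0,0],0.1,-1],[[0,0,0],0.2,-1],[[0,0,0],0.3,-1],[[0,0,0],0.4,-1],[[0,0,0],0.4,-1]])

```text
clock: 7.8
ee_pos: [0.4704, 0.1296, 0.0917]
tool_rot: [0.003, 1.568, -1.465]
ft_force: [2.9, -18.3, -3.8]
gripper_width: 0.0241
```

```bash
python3 st.py LL 161.4 -16
```

```text
t 7.8 pos [470.4 129.6  91.7] yaw 5.9 j [-0.05  0.39 -0.33  2.05  0.19  0.73 -0.4 ] w 24.1 F [  2.9 -18.3  -3.8] T [-3.43 -1.15  0.43] down [ 0.    -0.003 -1.   ]
shift [ 0.5 -0.  -2.4] turn -2.714 (mod 2pi -2.714 )
```

Emit:
drive_tool(increments=[[[0,0,0],0.1,-1],[[0,0,0],0.2,-1],[[0,0,0],0.2,-1]])

```text
clock: 8.1
ee_pos: [0.4698, 0.1304, 0.0916]
tool_rot: [-0.048, 1.569, -1.713]
ft_force: [-1.2, -13.9, -3.0]
gripper_width: 0.0244
```

```bash
python3 st.py LL 161.4 -16
```

```text
t 8.1 pos [469.8 130.4  91.6] yaw -5.4 j [-0.09  0.39 -0.29  2.06  0.16  0.72 -0.58] w 24.4 F [ -1.2 -13.9  -3. ] T [-2.59 -0.48  1.9 ] down [-0.    -0.002 -1.   ]
shift [ 0.4  0.1 -1.6] turn -2.911 (mod 2pi -2.911 )
```

Emit:
drive_tool(increments=[[[0,0,0],0.06,-1],[[0,0,0],0.12,-1],[[0,0,0],0.12,-1]])

```text
clock: 8.4
ee_pos: [0.4695, 0.1313, 0.0916]
tool_rot: [-0.145, 1.569, -1.927]
ft_force: [-4.5, -9.3, -2.4]
gripper_width: 0.0246
```

```bash
python3 st.py LL 161.4 -16
```

```text
t 8.4 pos [469.5 131.3  91.6] yaw -12.1 j [-0.12  0.38 -0.26  2.06  0.15  0.72 -0.68] w 24.6 F [-4.5 -9.3 -2.4] T [-1.55  0.11  2.62] down [-0.001 -0.002 -1.   ]
shift [ 0.4  0.4 -0.8] turn -3.028 (mod 2pi -3.028 )
```

Emit:
drive_tool(increments=[[[0,0,0],0,0.1],[[0,0,0],0,0.1],[[0,0,0],0,0.1],[[-20,0,0],0,0.1],[[-60,0,0],0,0.1],[[-90,0,0],0,0.1],[[-110,0,0],0,0.1],[[-110,0,0],0,0.1]])

```text
clock: 9.2
ee_pos: [0.4712, 0.1327, 0.2041]
tool_rot: [2.063, 1.566, 0.281]
ft_force: [0.0, -1.0, 0.3]
gripper_width: 0.0472
```

```bash
python3 st.py UR 106.4 60; python3 - <<'E'
from h import *
s=Cam("side")
s.crop(270,160,350,240,7,"pics/s8.png")
E
```

```text
t 9.2 pos [471.2 132.7 204.1] yaw -12.1 j [-0.08  0.22 -0.29  1.97  0.08  0.96 -0.62] w 47.2 F [ 0.  -1.   0.3] T [ 0.01  0.02 -0.  ] down [ 0.004  0.001 -1.   ]
shift [ -1.4  82.4 -91.1] turn -2.068 (mod 2pi -2.068 )
```

View pics/s8.png

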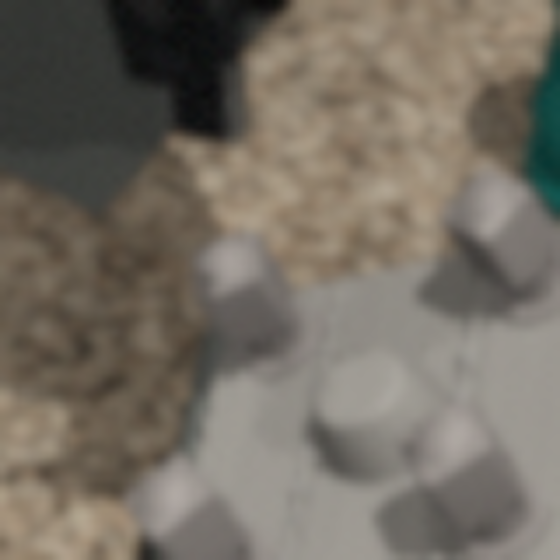

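```bash
python3 - <<'E'
from h import *
s=Cam("side"); t=Cam("top")
def big(c,u,v,r=12,k=25):
    a=c.im[v-r:v+r,u-r:u+r].astype(float); a=np.clip((a-40)*1.6,0,255).astype(np.uint8)
    return cv2.resize(a,None,fx=k,fy=k,interpolation=cv2.INTER_CUBIC)
cv2.imwrite("pics/n1.png",big(s,304,202))
t.crop(260,130,360,230,6,"pics/t8.png")
E
```

```text
(no output)
```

View pics/n1.png

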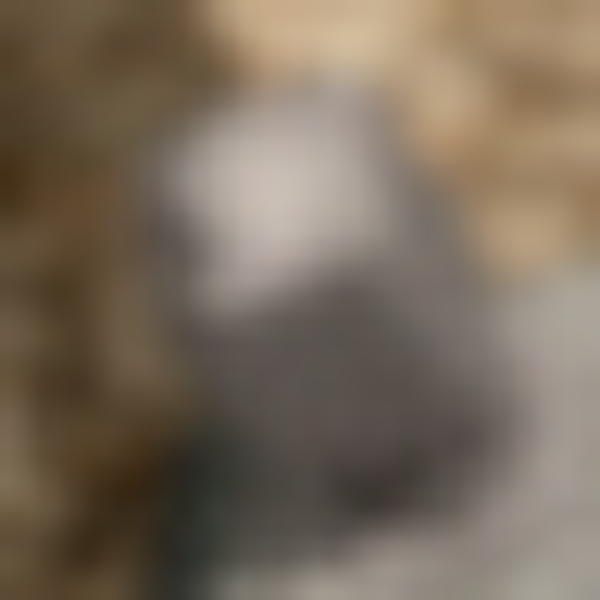

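View pics/t8.png

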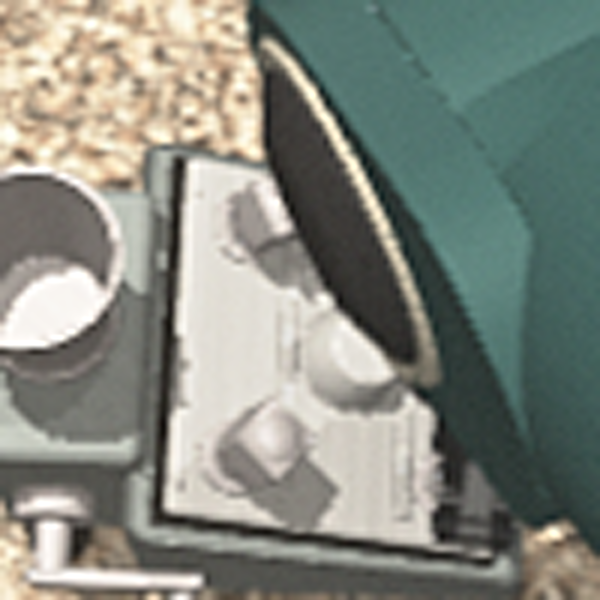

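```bash
python3 - <<'E'
from h import *
s=Cam("side")
z=np.load('pl.npz'); M,o=z['M'],z['o']
def onp(c,uv,h=.0395):
    q,d=c.ray(uv); n=M[:,2]; p0=o+n*h; return M.T@(q+d*(n@(p0-q))/(n@d)-o)
f=lambda p:(292+p[0]/25-.5,190+p[1]/25-.5)
for a,b in [((205,315),(380,255)),((205,315),(155,170)),((155,170),(310,85)),((380,255),(350,90))]:
    A,B=onp(s,f(a)),onp(s,f(b)); d=B-A; print(A*1e3,np.degrees(np.arctan2(d[1],d[0])),np.hypot(d[0],d[1])*1e3)
E
```

```text
[-49.97540195  32.88756245  39.5       ] 9.275868993699238 17.21666552095478
[-49.97540195  32.88756245  39.5       ] 115.10146158017942 20.960796762461747
[-58.86744404  51.86877918  39.5       ] 23.48164766058619 15.93454754409964
[-32.98386687  35.66268538  39.5       ] 108.26988814188061 21.956013895725533
```

Emit:
drive_tool(increments=[[[0,40,-45],-1.1,0.1],[[0,82,-91],-1.1,0.1],[[0,82,-91],-1.1,0.1],[[0,82,-91],-1.1,0.1],[[0,82,-91],-1.1,0.1],[[0,82,-91],-1.1,0.1],[[0,82,-91],-1.1,0.1],[[0,82,-91],-1.1,0.1]])

```text
clock: 10.2
ee_pos: [0.5689, 0.2038, 0.2]
tool_rot: [-2.445, 1.569, -3.121]
ft_force: [0.3, 0.2, -0.8]
gripper_width: 0.0468
```

```bash
python3 st.py UR 106.4 40
```

```text
t 10.2 pos [568.9 203.8 200. ] yaw 51.3 j [-0.02  0.46 -0.49  1.68  0.24  1.06  0.31] w 46.8 F [ 0.3  0.2 -0.8] T [ 0.01  0.04 -0.01] down [-0.002 -0.    -1.   ]
shift [13.9  1.8  1.2] turn -0.962 (mod 2pi -0.962 )
```

Emit:
drive_tool(increments=[[[0,1.5,1],-0.96,0.08],[[0,1.5,1],-0.96,0.08],[[0,1.5,1],-0.96,0.08],[[0,1.5,1],-0.96,0.08],[[5,1.5,1],-0.96,0.08],[[14,1.5,1],-0.96,0.08],[[14,1.5,1],-0.96,0.08],[[14,1.5,1],-0.96,0.08]])

```text
clock: 11.0
ee_pos: [0.5705, 0.2043, 0.186]
tool_rot: [2.777, 1.568, 3.056]
ft_force: [-0.1, 0.0, -0.1]
gripper_width: 0.0461
```

```bash
python3 st.py UR 106.4 -12;  python3 - <<'E'
from h import *
s=Cam("side")
s.crop(280,150,380,250,6,"pics/s9.png")
E
```

```text
t 11.0 pos [570.5 204.3 186. ] yaw 106.0 j [ 0.12  0.52 -0.69  1.69  0.36  1.07  1.16] w 46.1 F [-0.1  0.  -0.1] T [-0.05 -0.01  0.02] down [-0.002  0.    -1.   ]
shift [51.9  0.   0.6] turn -0.007 (mod 2pi -0.007 )
```

View pics/s9.png

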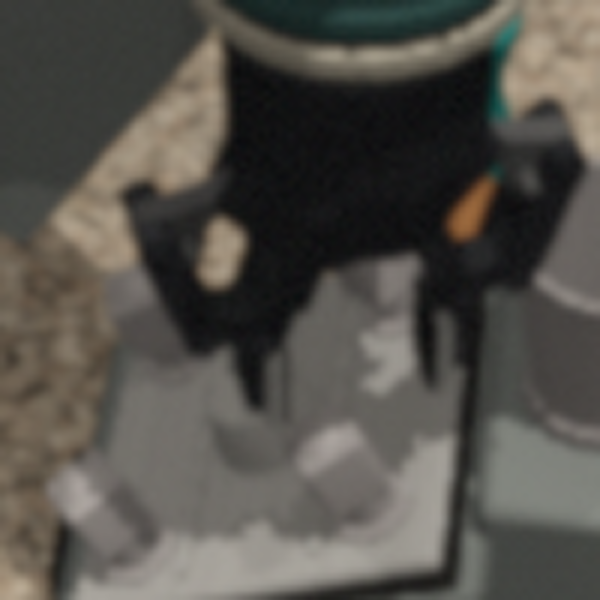

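```bash
python3 - <<'E'
from h import *
s=Cam("side")
ob=env.get_obs(); E=R.from_euler('xyz',ob['tool_rot']).as_matrix(); p=ob['ee_pos']
n=E[:,2]
for d in [(585,165),(550,100),(540,285),(130,195),(145,250),(200,350),(435,385),(258,408),(465,365)]:
    q,r=s.ray((d[0]/6+280-.4,d[1]/6+150-.4)); x=q+r*(n@(p-q))/(n@r)-p; print(d,'y',(x@E[:,1]*1e3).round(1),'back',(-x@E[:,0]*1e3).round(1))
# hopper rim in side view (s1 5x origin 280,170): extents
z=np.load('pl.npz'); M,o=z['M'],z['o']; yaw=np.arctan2(M[1,0],M[0,0])
X=np.array([np.cos(yaw),np.sin(yaw),0]);Y=np.array([-X[1],X[0],0]); mo=np.r_[(o-.0125*M[:,2])[:2],0]
hc=mo+X*.102+Y*.001
for d in [(428,100),(598,100),(437,225),(565,240),(500,268)]:
    q,r=s.ray((d[0]/5+280-.4,d[1]/5+170-.4))
    vd=r.copy(); nn=np.array([r[0],r[1],0]); nn/=np.linalg.norm(nn)
    x=q+r*(nn@(hc-q))/(nn@r)-hc; side=np.cross([0,0,1],nn); print('hop',d,'lat',(x@side*1e3).round(0),'z',(x[2]*1e3).round(0))
E
```

```text
(585, 165) y 72.2 back 85.2
(550, 100) y 58.8 back 116.4
(540, 285) y 61.9 back 32.9
(130, 195) y -65.1 back 111.7
(145, 250) y -62.0 back 87.1
(200, 350) y -47.5 back 36.1
(435, 385) y 29.2 back -7.0
(258, 408) y -29.8 back 0.9
(465, 365) y 39.0 back 0.2
hop (428, 100) lat 30.0 z 213.0
hop (598, 100) lat -34.0 z 227.0
hop (437, 225) lat 21.0 z 136.0
hop (565, 240) lat -31.0 z 139.0
hop (500, 268) lat -7.0 z 112.0
```

```bash
python3 - <<'E'
from h import *
s=Cam("side")
p=np.array([.4735,.1308,.0926]); yw=np.radians(68.9); ey=np.array([np.cos(yw),np.sin(yw),0]); ex=np.array([0,0,-1.]); n=np.cross(ex,ey)
for d in [(25,95),(50,40),(95,210),(160,290),(445,150),(420,200),(350,100),(345,300),(300,340)]:
    q,r=s.ray((d[0]/7+270-.4,d[1]/7+160-.4)); x=q+r*(n@(p-q))/(n@r)-p; print(d,'y',(x@ey*1e3).round(1),'back',(-x@ex*1e3).round(1))
E
```

```text
(25, 95) y -69.0 back 79.3
(50, 40) y -57.3 back 107.6
(95, 210) y -49.6 back 34.1
(160, 290) y -29.3 back 3.6
(445, 150) y 69.0 back 110.2
(420, 200) y 61.3 back 85.3
(350, 100) y 39.8 back 119.5
(345, 300) y 36.0 back 27.9
(300, 340) y 19.8 back 0.5
```

The outer knuckles reach about 65 mm to each side, at about the height of the hopper rim. For the upper nuts I'll keep the jaws turned away from the hopper and turn in two or three strokes.

Emit:
drive_tool(increments=[[[0,0,0],0.75,0.08],[[0,0,0],0.75,0.08],[[0,0,0],0.75,0.08],[[0,0,0],0.75,0.08],[[0,0,0],1.49,0.08],[[0,0,0],1.49,0.08],[[0,0,0],1.49,0.08],[[0,0,0],1.49,0.08]])

```text
clock: 11.95
ee_pos: [0.571, 0.2046, 0.1874]
tool_rot: [1.492, 1.571, 0.562]
ft_force: [-0.3, 0.4, 0.1]
gripper_width: 0.046
```

```bash
python3 st.py UR 20.7 -15
```

```text
t 11.95 pos [571.  204.6 187.4] yaw 36.7 j [-0.07  0.46 -0.43  1.69  0.22  1.03  0.07] w 46.0 F [-0.3  0.4  0.1] T [-0.06 -0.01  0.02] down [ 0.  0. -1.]
shift [56.3 -0.1  0.1] turn 0.28 (mod 2pi 0.28 )
```

Emit:
drive_tool(increments=[[[0,0,0],0.14,0.05],[[10,0,0],0.28,0.05],[[30,0,0],0.28,0.05],[[45,0,0],0.28,0.05],[[56,0,0],0.28,0.05],[[56,0,0],0.28,0.05]])

```text
clock: 12.55
ee_pos: [0.5703, 0.2042, 0.1298]
tool_rot: [-1.694, 1.568, -2.896]
ft_force: [0.2, 0.3, -0.3]
gripper_width: 0.0449
```

```bash
python3 st.py UR 20.7 -15
```

```text
t 12.55 pos [570.3 204.2 129.8] yaw 21.1 j [-0.12  0.52 -0.36  1.74  0.22  0.92 -0.2 ] w 44.9 F [ 0.2  0.3 -0.3] T [ 0.01  0.02 -0.01] down [-0.002 -0.001 -1.   ]
shift [-1.3  0.7 -0. ] turn 0.008 (mod 2pi 0.008 )
```

Emit:
drive_tool(increments=[[[0,0,0],0,-1],[[0,0,0],0,-1],[[0,0,0],0,-1],[[0,0,0],0,-1],[[0,0,0],0.14,-1],[[0,0,0],0.28,-1],[[0,0,0],0.42,-1],[[0,0,0],0.42,-1]])

```text
clock: 13.35
ee_pos: [0.5708, 0.2044, 0.1321]
tool_rot: [0.666, 1.571, -0.961]
ft_force: [-4.0, -2.1, 0.4]
gripper_width: 0.0238
```

```bash
python3 st.py UR 20.7 -15
```

```text
t 13.35 pos [570.8 204.4 132.1] yaw -3.2 j [-0.2   0.51 -0.26  1.74  0.16  0.92 -0.58] w 23.8 F [-4.  -2.1  0.4] T [-0.39  0.48 -0.26] down [ 0. -0. -1.]
shift [ 1.   0.1 -0.1] turn -0.418 (mod 2pi -0.418 )
```

Gripped at 23.8 mm and turning. I'll finish the stroke, open, turn back 90 deg and grip again.

Emit:
drive_tool(increments=[[[0,0,0],0.14,-1],[[0,0,0],0.28,-1],[[0,0,0],0.38,-1],[[0,0,0],0.38,-1],[[0,0,0],0.38,0.05],[[0,0,0],0.38,0.05],[[0,0,0],0.38,0.05]])

```text
clock: 14.05
ee_pos: [0.5713, 0.2046, 0.1317]
tool_rot: [2.637, 1.57, 0.636]
ft_force: [0.9, 0.9, 0.7]
gripper_width: 0.0448
```

```bash
python3 st.py UR 62 -15
```

```text
t 14.05 pos [571.3 204.6 131.7] yaw -24.7 j [-0.26  0.5  -0.18  1.74  0.11  0.91 -0.91] w 44.8 F [0.9 0.9 0.7] T [-0.    0.01  0.04] down [ 0.001  0.001 -1.   ]
shift [ 0.6 -0.3  0.3] turn -1.513 (mod 2pi -1.513 )
```

Emit:
drive_tool(increments=[[[-4,0,0],-0.14,0.2],[[-4,0,0],-0.8,0.2],[[-4,0,0],-0.8,0.2],[[-4,0,0],-0.8,0.2],[[-4,0,0],-0.8,0.2],[[-4,0,0],-0.8,0.2],[[-4,0,0],-0.8,0.2]])

```text
clock: 14.75
ee_pos: [0.5712, 0.2043, 0.1354]
tool_rot: [2.586, 1.57, 1.385]
ft_force: [-0.7, -0.6, 0.7]
gripper_width: 0.0512
```

```bash
python3 st.py UR 67 -12
```

```text
t 14.75 pos [571.2 204.3 135.4] yaw 21.2 j [-0.12  0.51 -0.36  1.74  0.21  0.93 -0.2 ] w 51.2 F [-0.7 -0.6  0.7] T [-0.03  0.08 -0.04] down [ 0.  0. -1.]
shift [ 1.3 -0.2 -0.2] turn -0.8 (mod 2pi -0.8 )
```

Emit:
drive_tool(increments=[[[0,0,0],-0.8,0.2],[[0,0,0],-0.8,0.2],[[0,0,0],-0.8,0.15],[[0,0,0],-0.8,0.1],[[0,0,0],-0.8,0.1],[[0,0,0],-0.8,0.05],[[1,0,0],-0.8,0.05]])

```text
clock: 15.45
ee_pos: [0.5712, 0.2044, 0.1344]
tool_rot: [1.606, 1.57, 1.202]
ft_force: [-0.3, -0.7, -0.4]
gripper_width: 0.0449
```

```bash
python3 st.py UR 67 -13;  python3 - <<'E'
from h import *
s=Cam("side")
s.crop(280,150,380,250,6,"pics/s10.png")
E
```

```text
t 15.45 pos [571.2 204.4 134.4] yaw 66.9 j [ 0.01  0.55 -0.53  1.73  0.33  0.95  0.51] w 44.9 F [-0.3 -0.7 -0.4] T [ 0.02  0.01 -0.  ] down [ 0.  0. -1.]
shift [ 1.3  0.  -0.3] turn -0.002 (mod 2pi -0.002 )
```

View pics/s10.png

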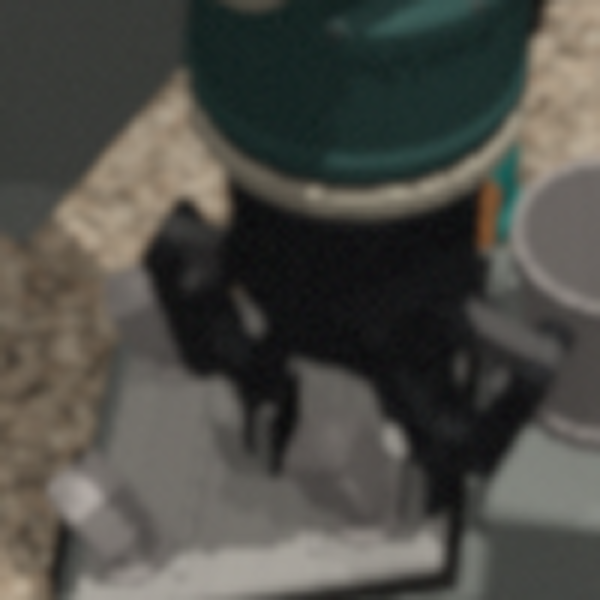

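The fingers straddle the upper-right head, visible at (340,440), and the knuckle at (555,350) clears the hopper. Closing and turning.

Emit:
drive_tool(increments=[[[0,0,0],0,-1],[[0,0,0],0,-1],[[0,0,0],0,-1],[[0,0,0],0,-1],[[0,0,0],0.14,-1],[[0,0,0],0.28,-1],[[0,0,0],0.42,-1],[[0,0,0],0.42,-1]])

```text
clock: 16.3
ee_pos: [0.5707, 0.2024, 0.1343]
tool_rot: [-1.06, 1.567, -1.892]
ft_force: [-5.2, -13.0, 6.4]
gripper_width: 0.0292
```

```bash
python3 st.py UR 67 -13
```

```text
t 16.3 pos [570.7 202.4 134.3] yaw 42.4 j [-0.06  0.53 -0.44  1.73  0.27  0.94  0.13] w 29.2 F [ -5.2 -13.    6.4] T [-2.29  0.83 -0.25] down [-0.001 -0.003 -1.   ]
shift [ 1.2  1.6 -1.4] turn -0.43 (mod 2pi -0.43 )
```

Emit:
drive_tool(increments=[[[1,0,0],0.14,-1],[[1,0,0],0.28,-1],[[1,0,0],0.42,-1],[[1,0,0],0.56,-1],[[1,0,0],0.7,-1],[[1,0,0],0.84,-1],[[1,0,0],0.84,-1]])

```text
clock: 17.0
ee_pos: [0.5706, 0.2031, 0.1332]
tool_rot: [-0.369, 1.568, -2.04]
ft_force: [-4.5, -9.2, 4.1]
gripper_width: 0.0231
```

```bash
python3 st.py UR 67 -13
```

```text
t 17.0 pos [570.6 203.1 133.2] yaw -5.7 j [-0.2   0.5  -0.25  1.74  0.15  0.92 -0.62] w 23.1 F [-4.5 -9.2  4.1] T [-1.67  0.76 -0.1 ] down [-0.001 -0.002 -1.   ]
shift [ 0.1  0.2 -1.4] turn -1.269 (mod 2pi -1.269 )
```

Emit:
drive_tool(increments=[[[1,0,0],0.14,-1],[[1,0,0],0.28,-1],[[1,0,0],0.38,-1],[[1,0,0],0.38,-1]])

```text
clock: 17.4
ee_pos: [0.569, 0.2041, 0.1323]
tool_rot: [-0.673, 1.566, -2.721]
ft_force: [-13.3, -6.8, 14.5]
gripper_width: 0.0235
```

```bash
python3 st.py UR 67 -14
```

```text
t 17.4 pos [569.  204.1 132.3] yaw -27.3 j [-0.27  0.5  -0.16  1.74  0.1   0.91 -0.95] w 23.5 F [-13.3  -6.8  14.5] T [-0.73  4.7   0.78] down [-0.004 -0.002 -1.   ]
shift [ 0.2  1.5 -1.3] turn -1.646 (mod 2pi -1.646 )
```

Emit:
drive_tool(increments=[[[0,0,0],0,0.2],[[0,0,0],0,0.2],[[-2,0,0],0,0.2],[[-2,0,0],-0.8,0.2],[[-2,0,0],-0.8,0.2],[[-2,0,0],-0.8,0.2],[[-2,0,0],-0.8,0.2],[[-2,0,0],-0.8,0.2]])

```text
clock: 18.2
ee_pos: [0.5711, 0.2046, 0.1345]
tool_rot: [2.288, 1.57, 1.002]
ft_force: [-0.1, -0.4, -0.4]
gripper_width: 0.051
```

```bash
python3 st.py UR 66 -13; python3 - <<'E'
from h import *
s=Cam("side")
s.crop(280,150,380,250,6,"pics/s11.png")
E
```

```text
t 18.2 pos [571.1 204.6 134.5] yaw 16.3 j [-0.14  0.51 -0.33  1.74  0.2   0.93 -0.27] w 51.0 F [-0.1 -0.4 -0.4] T [ 0.    0.   -0.04] down [ 0.  0. -1.]
shift [ 1.4 -0.2  0.1] turn -0.867 (mod 2pi -0.867 )
```

View pics/s11.png

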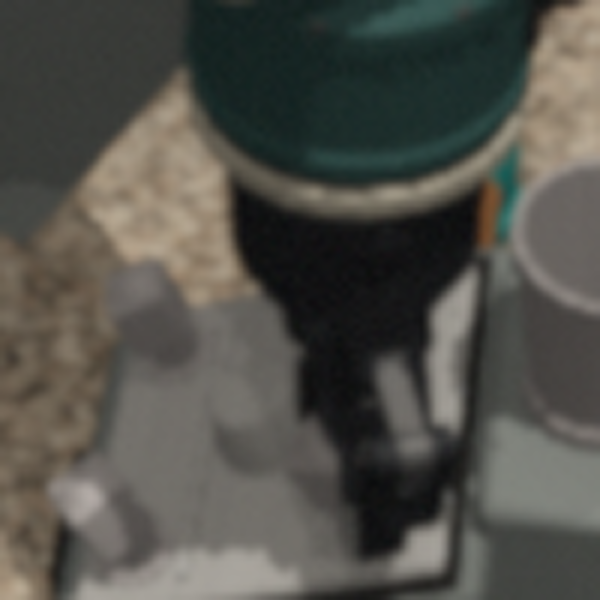

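Emit:
drive_tool(increments=[[[0,0,0],-0.86,0.2],[[0,0,0],-0.86,0.2],[[0,0,0],-0.86,0.15],[[0,0,0],-0.86,0.1],[[0,0,0],-0.86,0.1],[[0,0,0],-0.86,0.05],[[0,0,0],-0.86,0.05]])

```text
clock: 18.95
ee_pos: [0.5711, 0.2044, 0.1343]
tool_rot: [2.523, 1.57, 2.09]
ft_force: [-0.2, -1.0, -0.5]
gripper_width: 0.0447
```

Emit:
drive_tool(increments=[[[0,0,0],0,-1],[[0,0,0],0,-1],[[0,0,0],0,-1],[[0,0,0],0,-1]])

```text
clock: 19.35
ee_pos: [0.5707, 0.2027, 0.1348]
tool_rot: [-1.474, 1.568, -1.913]
ft_force: [-9.6, -12.9, 17.3]
gripper_width: 0.0306
```

```bash
python3 st.py UR 66 -13
```

```text
t 19.35 pos [570.7 202.7 134.8] yaw 64.9 j [-0.    0.54 -0.52  1.73  0.32  0.96  0.48] w 30.6 F [ -9.6 -12.9  17.3] T [-2.57  2.06 -0.01] down [-0.001 -0.003 -1.   ]
shift [ 1.7  1.8 -0.6] turn -0.02 (mod 2pi -0.02 )
```

Emit:
drive_tool(increments=[[[0,0,0],0.12,-1],[[0,0,0],0.24,-1],[[0,0,0],0.24,-1]])

```text
clock: 19.65
ee_pos: [0.5709, 0.2029, 0.1347]
tool_rot: [-1.084, 1.568, -1.767]
ft_force: [-5.6, -11.7, 9.3]
gripper_width: 0.0295
```

```bash
python3 st.py UR 66 -13
```

```text
t 19.65 pos [570.9 202.9 134.7] yaw 50.9 j [-0.04  0.53 -0.47  1.73  0.29  0.95  0.26] w 29.5 F [ -5.6 -11.7   9.3] T [-1.98  1.15 -0.13] down [-0.001 -0.003 -1.   ]
shift [ 1.6  1.3 -1. ] turn -0.264 (mod 2pi -0.264 )
```

Emit:
drive_tool(increments=[[[0,0,0],0.12,-1],[[0,0,0],0.2,-1],[[0,0,0],0.2,-1]])

```text
clock: 19.95
ee_pos: [0.5709, 0.2028, 0.1345]
tool_rot: [-0.942, 1.568, -1.823]
ft_force: [-5.0, -11.8, 8.1]
gripper_width: 0.0287
```

```bash
python3 st.py UR 66 -13
```

```text
t 19.95 pos [570.9 202.8 134.5] yaw 39.5 j [-0.07  0.52 -0.42  1.73  0.26  0.94  0.09] w 28.7 F [ -5.  -11.8   8.1] T [-1.92  0.88 -0.14] down [-0.001 -0.002 -1.   ]
shift [ 1.4  1.1 -1.3] turn -0.463 (mod 2pi -0.463 )
```

Emit:
drive_tool(increments=[[[0,0,0],0.12,-1],[[0,0,0],0.2,-1],[[0,0,0],0.2,-1]])

```text
clock: 20.25
ee_pos: [0.5712, 0.202, 0.1347]
tool_rot: [-0.525, 1.567, -1.606]
ft_force: [-4.7, -15.5, 10.5]
gripper_width: 0.0285
```

```bash
python3 st.py UR 66 -13
```

```text
t 20.25 pos [571.2 202.  134.7] yaw 28.0 j [-0.11  0.52 -0.38  1.74  0.23  0.93 -0.09] w 28.5 F [ -4.7 -15.5  10.5] T [-2.9   0.67  0.75] down [-0.    -0.004 -1.   ]
shift [ 1.6  0.9 -2.4] turn -0.663 (mod 2pi -0.663 )
```

Emit:
drive_tool(increments=[[[0,0,0],0.12,-1],[[0,0,0],0.2,-1],[[0,0,0],0.2,-1]])

```text
clock: 20.55
ee_pos: [0.5708, 0.2029, 0.1346]
tool_rot: [-0.425, 1.568, -1.706]
ft_force: [-7.4, -12.8, 8.6]
gripper_width: 0.0285
```

```bash
python3 st.py UR 66 -13; python3 - <<'E'
from h import *
s=Cam("side")
s.crop(280,150,380,250,6,"pics/s12.png")
E
```

```text
t 20.55 pos [570.8 202.9 134.6] yaw 16.6 j [-0.14  0.51 -0.33  1.74  0.2   0.93 -0.27] w 28.5 F [ -7.4 -12.8   8.6] T [-2.06  0.72  1.07] down [-0.    -0.003 -1.   ]
shift [ 1.6  0.5 -1.5] turn -0.861 (mod 2pi -0.861 )
```

View pics/s12.png

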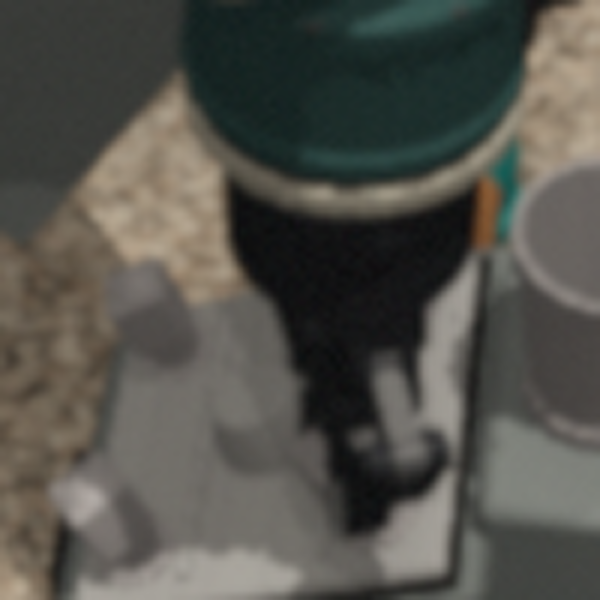

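Emit:
drive_tool(increments=[[[0,0,0],0.1,-1],[[0,0,0],0.15,-1],[[0,0,0],0.15,-1]])

```text
clock: 20.9
ee_pos: [0.5711, 0.203, 0.1347]
tool_rot: [-0.066, 1.569, -1.495]
ft_force: [-5.7, -10.4, 8.4]
gripper_width: 0.0283
```

```bash
python3 st.py UR 66 -13
```

```text
t 20.9 pos [571.1 203.  134.7] yaw 8.1 j [-0.16  0.51 -0.3   1.74  0.18  0.93 -0.4 ] w 28.3 F [ -5.7 -10.4   8.4] T [-1.97  0.26  0.62] down [ 0.    -0.002 -1.   ]
shift [ 1.6  0.1 -1.5] turn -1.011 (mod 2pi -1.011 )
```

Emit:
drive_tool(increments=[[[0,0,0],0,0.15],[[0,0,0],0,0.15],[[0,0,0],0,0.15],[[-20,0,0],0,0.1],[[-55,0,0],0,0.1],[[-70,0,0],0,0.1],[[-70,0,0],0,0.1]])

```text
clock: 21.6
ee_pos: [0.572, 0.2051, 0.2066]
tool_rot: [1.797, 1.567, 0.374]
ft_force: [0.7, 0.2, -0.5]
gripper_width: 0.0471
```

```bash
python3 st.py LR 120.8 60; python3 - <<'E'
from h import *
s=Cam("side");t=Cam("top")
s.crop(280,170,360,250,7,"pics/s13.png")
E
```

```text
t 21.6 pos [572.  205.1 206.6] yaw 8.5 j [-0.15  0.43 -0.32  1.68  0.15  1.06 -0.37] w 47.1 F [ 0.7  0.2 -0.5] T [-0.01  0.02 -0.01] down [ 0.004  0.001 -1.   ]
shift [ 39.3 -22.8  81. ] turn -1.961 (mod 2pi -1.961 )
```

View pics/s13.png

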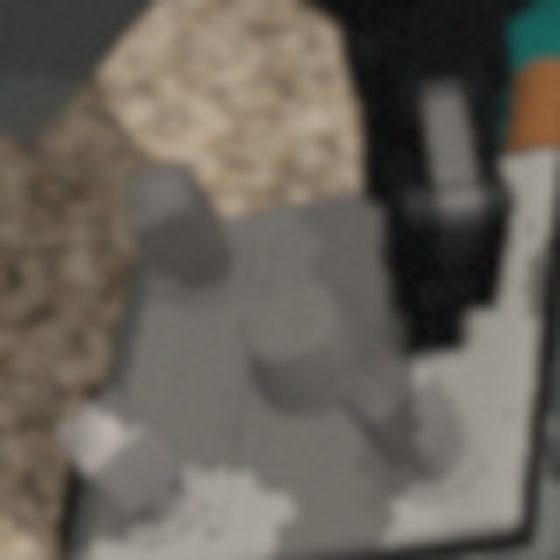

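Emit:
drive_tool(increments=[[[0,-10,40],-1,0.1],[[10,-23,81],-1,0.1],[[20,-23,81],-1,0.08],[[20,-23,81],-1,0.08],[[20,-23,81],-1,0.08],[[20,-23,81],-1,0.08],[[20,-23,81],-1,0.08]])

```text
clock: 22.4
ee_pos: [0.5597, 0.1208, 0.1829]
tool_rot: [-2.769, 1.569, 3.098]
ft_force: [-0.4, -0.7, 0.4]
gripper_width: 0.0458
```

```bash
python3 st.py LR 120.8 40; python3 - <<'E'
from h import *
s=Cam("side");t=Cam("top")
s.crop(300,180,380,260,7,"pics/s14.png"); t.crop(260,140,360,230,6,"pics/t14.png")
E
```

```text
t 22.4 pos [559.7 120.8 182.9] yaw 66.1 j [ 0.13  0.42 -0.5   1.78  0.23  1.    0.69] w 45.8 F [-0.4 -0.7  0.4] T [-0.02  0.01 -0.04] down [-0.002  0.    -1.   ]
shift [35.7  1.6  1.4] turn -0.954 (mod 2pi -0.954 )
```

View pics/s14.png

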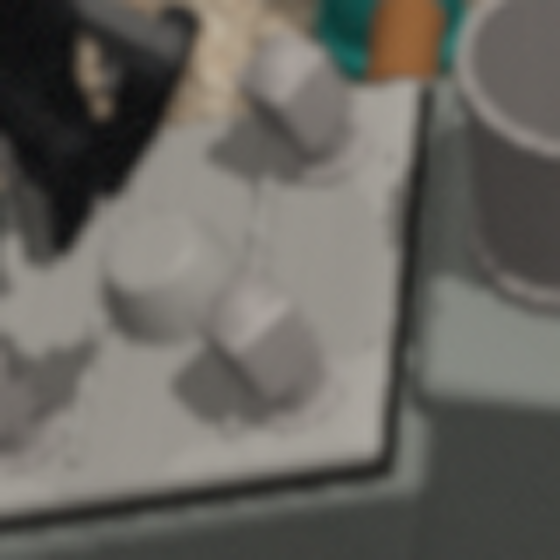

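View pics/t14.png

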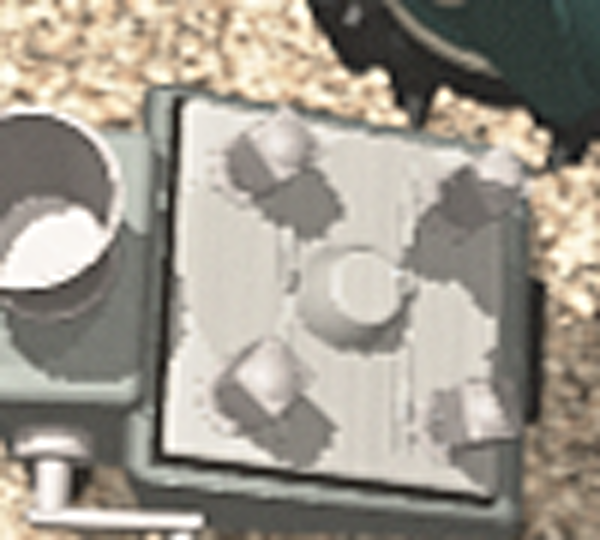

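```bash
cat > zoom.py <<'E'
from h import *
import sys
t=Cam("top"); I=[]
for a in sys.argv[2:]:
    u,v=map(int,a.split(','))
    b=t.im[v-11:v+11,u-11:u+11].astype(float); b=np.clip((b-40)*1.3,0,255).astype(np.uint8)
    I.append(cv2.resize(b,None,fx=18,fy=18,interpolation=cv2.INTER_CUBIC))
cv2.imwrite(sys.argv[1],np.hstack(I))
E
python3 zoom.py pics/z15.png 306,165 338,208
```

```text
(no output)
```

View pics/z15.png

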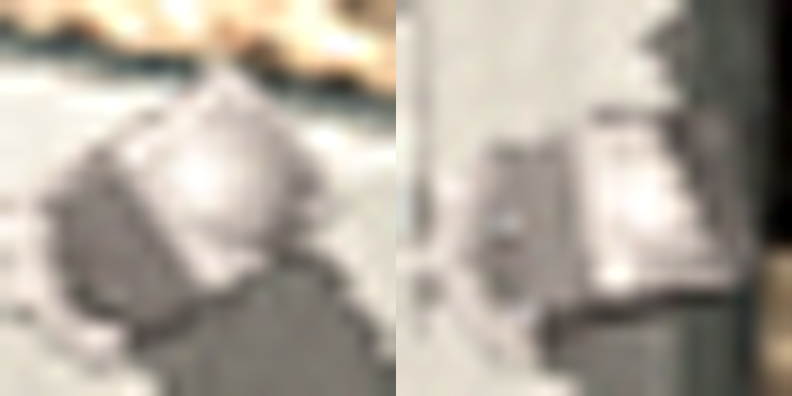

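```bash
cat > ang.py <<'E'
from h import *
z=np.load('pl.npz'); M,o=z['M'],z['o']
def onp(c,uv,h=.0395):
    q,d=c.ray(uv); n=M[:,2]; p0=o+n*h; return M.T@(q+d*(n@(p0-q))/(n@d)-o)
def ang(c,u0,v0,a,b):
    f=lambda p:(u0-11+p[0]/18,v0-11+p[1]/18)
    A,B=onp(c,f(a)),onp(c,f(b)); d=B-A; return round(np.degrees(np.arctan2(d[1],d[0]))%90,0),round(np.hypot(d[0],d[1])*1e3,0)
E
python3 - <<'E'
from ang import *
t=Cam("top")
for g in [((112,150),(200,285)),((112,150),(215,70)),((200,285),(310,205))]: print('UR',ang(t,306,165,*g))
for g in [((177,120),(205,295)),((205,295),(340,275)),((177,120),(290,105))]: print('LL',ang(t,338,208,*g))
E
```

```text
UR (np.float64(40.0), np.float64(20.0))
UR (np.float64(44.0), np.float64(19.0))
UR (np.float64(42.0), np.float64(20.0))
LL (np.float64(12.0), np.float64(23.0))
LL (np.float64(15.0), np.float64(20.0))
LL (np.float64(14.0), np.float64(17.0))
```

Upper-right now reads 42° (about 163° turned) and lower-left 14° (about 155° turned). Both match where the torque rose, so both are home. Next is lower-right.

Emit:
drive_tool(increments=[[[0,1.5,1.5],-0.95,0.05],[[0,1.5,1.5],-0.95,0.05],[[0,1.5,1.5],-0.95,0.05],[[0,1.5,1.5],-0.95,0.05],[[10,1.5,1.5],-0.95,0.05],[[25,1.5,1.5],-0.95,0.05],[[35,1.5,1.5],-0.95,0.05],[[35,1.5,1.5],-0.95,0.05]])

```text
clock: 23.4
ee_pos: [0.5614, 0.1215, 0.1477]
tool_rot: [2.642, 1.568, -3.115]
ft_force: [-0.9, -0.4, -0.5]
gripper_width: 0.0447
```

```bash
python3 st.py LR 120.8 -12; python3 - <<'E'
from h import *
s=Cam("side")
s.crop(260,170,340,250,7,"pics/s16.png")
E
```

```text
t 23.4 pos [561.4 121.5 147.7] yaw 120.2 j [ 0.25  0.51 -0.67  1.8   0.38  0.97  1.52] w 44.7 F [-0.9 -0.4 -0.5] T [-0.02 -0.   -0.  ] down [-0.003 -0.    -1.   ]
shift [52.5  0.   0.3] turn -0.011 (mod 2pi -0.011 )
```

View pics/s16.png

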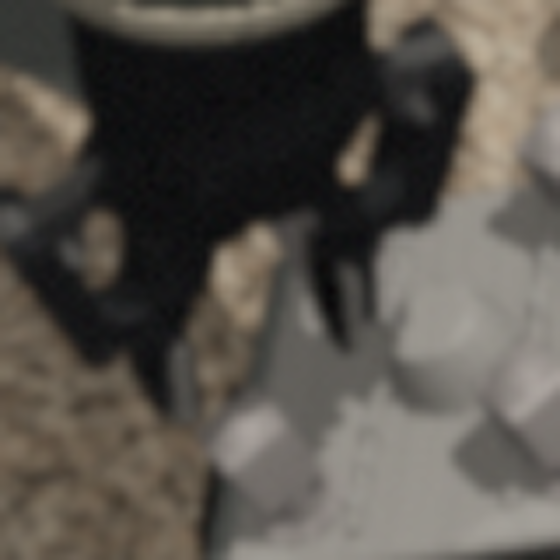

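Emit:
drive_tool(increments=[[[30,0,0],-0.01,0.03],[[45,0,0],-0.01,0.03],[[52,0,0],-0.01,0.03],[[52,0,0],-0.01,0.03]])

```text
clock: 23.85
ee_pos: [0.562, 0.1218, 0.0969]
tool_rot: [2.635, 1.57, -3.111]
ft_force: [1.1, 0.7, 0.4]
gripper_width: 0.044
```

```bash
python3 st.py LR 120.8 -12
```

```text
t 23.85 pos [562.  121.8  96.9] yaw 120.8 j [ 0.22  0.58 -0.64  1.83  0.43  0.88  1.49] w 44.0 F [1.1 0.7 0.4] T [-0.01 -0.03  0.02] down [-0.001 -0.    -1.   ]
shift [ 1.7  0.1 -0.5] turn -0.0 (mod 2pi -0.0 )
```

Emit:
drive_tool(increments=[[[0,0,0],0,-1],[[0,0,0],0,-1],[[0,0,0],0,-1],[[0,0,0],0,-1]])

```text
clock: 24.25
ee_pos: [0.5633, 0.1207, 0.0987]
tool_rot: [-0.999, 1.568, -0.462]
ft_force: [1.3, -7.1, 5.7]
gripper_width: 0.0283
```

```bash
python3 st.py LR 120.8 -12
```

```text
t 24.25 pos [563.3 120.7  98.7] yaw 120.7 j [ 0.22  0.57 -0.64  1.83  0.43  0.88  1.49] w 28.3 F [ 1.3 -7.1  5.7] T [-1.07  0.05  0.16] down [ 0.002 -0.001 -1.   ]
shift [ 3.5  1.7 -1.1] turn -0.001 (mod 2pi -0.001 )
```

Emit:
drive_tool(increments=[[[1,0,0],0.14,-1],[[1,0,0],0.28,-1],[[1,0,0],0.42,-1],[[1,0,0],0.56,-1],[[1,0,0],0.7,-1],[[1,0,0],0.84,-1],[[1,0,0],0.98,-1],[[1,0,0],0.98,-1]])

```text
clock: 25.05
ee_pos: [0.5646, 0.1197, 0.0983]
tool_rot: [0.1, 1.566, -0.35]
ft_force: [7.0, -14.3, 6.5]
gripper_width: 0.0286
```

```bash
python3 st.py LR 120.8 -12
```

```text
t 25.05 pos [564.6 119.7  98.3] yaw 64.2 j [ 0.05  0.52 -0.41  1.83  0.27  0.83  0.63] w 28.6 F [  7.  -14.3   6.5] T [-1.98 -1.72 -0.1 ] down [ 0.005 -0.002 -1.   ]
shift [ 3.1  0.5 -3.6] turn -0.988 (mod 2pi -0.988 )
```

Emit:
drive_tool(increments=[[[1,0,0],0.14,-1],[[1,0,0],0.28,-1],[[1,0,0],0.42,-1],[[1,0,0],0.56,-1],[[1,0,0],0.7,-1],[[1,0,0],0.84,-1],[[1,0,0],0.98,-1],[[1,0,0],0.98,-1]])

```text
clock: 25.85
ee_pos: [0.563, 0.1196, 0.0967]
tool_rot: [0.465, 1.568, -0.965]
ft_force: [-2.1, -14.1, 8.9]
gripper_width: 0.0236
```

```bash
python3 st.py LR 120.8 -12
```

```text
t 25.85 pos [563.  119.6  96.7] yaw 8.1 j [-0.12  0.5  -0.18  1.84  0.12  0.81 -0.22] w 23.6 F [ -2.1 -14.1   8.9] T [-2.8  -0.04 -0.26] down [ 0.001 -0.002 -1.   ]
shift [ 1.5 -1.2 -2.3] turn -1.967 (mod 2pi -1.967 )
```

Emit:
drive_tool(increments=[[[0,0,0],0.14,-1],[[0,0,0],0.28,-1],[[0,0,0],0.42,-1],[[0,0,0],0.42,-1]])

```text
clock: 26.25
ee_pos: [0.5614, 0.1202, 0.0963]
tool_rot: [-0.56, 1.568, -2.408]
ft_force: [-9.8, -13.1, 13.9]
gripper_width: 0.0234
```

```bash
python3 st.py LR 120.8 -12
```

```text
t 26.25 pos [561.4 120.2  96.3] yaw -15.9 j [-0.2   0.49 -0.08  1.85  0.06  0.81 -0.59] w 23.4 F [ -9.8 -13.1  13.9] T [-2.2   3.14  0.37] down [-0.002 -0.002 -1.   ]
shift [ 1.2 -0.3 -1.5] turn -2.386 (mod 2pi -2.386 )
```

Emit:
drive_tool(increments=[[[0,0,0],0.14,-1],[[0,0,0],0.24,-1],[[0,0,0],0.24,-1]])

```text
clock: 26.55
ee_pos: [0.5606, 0.1207, 0.0963]
tool_rot: [-0.722, 1.567, -2.808]
ft_force: [-14.6, -10.7, 17.8]
gripper_width: 0.0235
```

```bash
python3 st.py LR 120.8 -12
```

```text
t 26.55 pos [560.6 120.7  96.3] yaw -29.5 j [-0.24  0.49 -0.03  1.85  0.02  0.8  -0.8 ] w 23.5 F [-14.6 -10.7  17.8] T [-1.27  4.71  0.71] down [-0.004 -0.001 -1.   ]
shift [ 1.1  0.3 -1.2] turn -2.624 (mod 2pi -2.624 )
```

Emit:
drive_tool(increments=[[[0,0,0],0.12,-1],[[0,0,0],0.2,-1],[[0,0,0],0.2,-1]])

```text
clock: 26.85
ee_pos: [0.5596, 0.1207, 0.0958]
tool_rot: [-0.546, 1.565, -2.83]
ft_force: [-19.0, -10.8, 18.6]
gripper_width: 0.0236
```

```bash
python3 st.py LR 120.8 -12
```

```text
t 26.85 pos [559.6 120.7  95.8] yaw -40.8 j [-0.28  0.49  0.02  1.85 -0.01  0.8  -0.97] w 23.6 F [-19.  -10.8  18.6] T [-1.38  5.75  2.  ] down [-0.006 -0.002 -1.   ]
shift [ 0.6  0.9 -2. ] turn -2.821 (mod 2pi -2.821 )
```

Emit:
drive_tool(increments=[[[0,0,0],0.1,-1],[[0,0,0],0.15,-1],[[0,0,0],0.15,-1]])

```text
clock: 27.15
ee_pos: [0.5578, 0.1204, 0.0953]
tool_rot: [-0.39, 1.561, -2.82]
ft_force: [-30.2, -14.9, 23.5]
gripper_width: 0.0233
```

```bash
python3 st.py LR 120.8 -12
```

```text
t 27.15 pos [557.8 120.4  95.3] yaw -49.2 j [-0.31  0.49  0.05  1.85 -0.03  0.81 -1.1 ] w 23.3 F [-30.2 -14.9  23.5] T [-2.1   8.24  4.06] down [-0.009 -0.003 -1.   ]
shift [ 0.   1.5 -3.6] turn -2.968 (mod 2pi -2.968 )
```

Emit:
drive_tool(increments=[[[0,0,0],0,0.1],[[0,0,0],0,0.1],[[0,0,0],0,0.1],[[-20,0,0],0,0.1],[[-60,0,0],0,0.1],[[-100,0,0],0,0.1],[[-115,0,0],0,0.1],[[-115,0,0],0,0.1]])

```text
clock: 27.95
ee_pos: [0.5633, 0.1221, 0.213]
tool_rot: [2.806, 1.567, 0.374]
ft_force: [0.6, 0.9, -0.1]
gripper_width: 0.0468
```

```bash
python3 st.py UL 133.8 50; python3 zoom.py pics/z17.png 341,171 303,203; python3 - <<'E'
from h import *
s=Cam("side")
s.crop(270,170,350,250,7,"pics/s17.png")
E
```

```text
t 27.95 pos [563.3 122.1 213. ] yaw -49.3 j [-0.32  0.35  0.06  1.76 -0.03  1.03 -1.11] w 46.8 F [ 0.6  0.9 -0.1] T [-0.03  0.    0.02] down [ 0.004  0.002 -1.   ]
shift [  16.7 -125.     3.2] turn -3.196 (mod 2pi 3.087 )
```

View pics/z17.png

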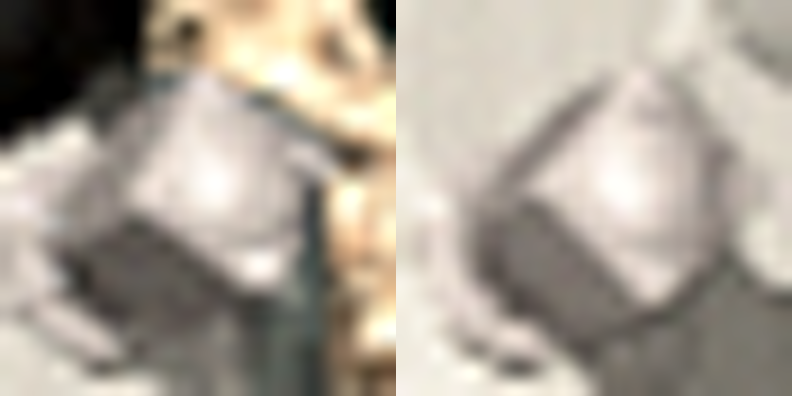

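View pics/s17.png

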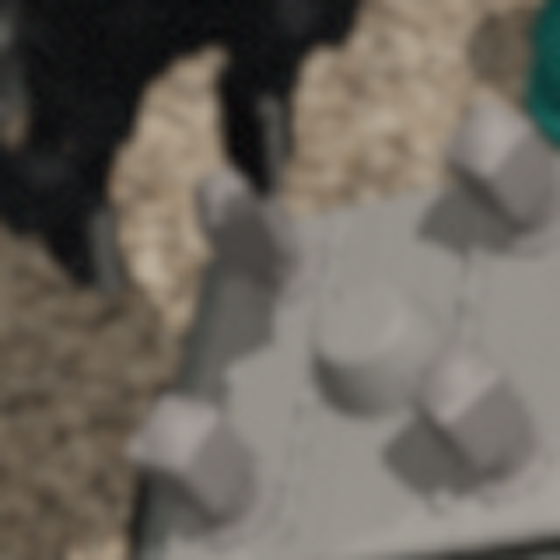

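```bash
python3 - <<'E'
from ang import *
t=Cam("top")
for g in [((125,200),(265,290)),((125,200),(205,75)),((265,290),(320,180))]: print('LR',ang(t,341,171,*g))
for g in [((133,190),(260,305)),((133,190),(250,70))]: print('UL',ang(t,303,203,*g))
E
```

```text
LR (np.float64(67.0), np.float64(23.0))
LR (np.float64(60.0), np.float64(22.0))
LR (np.float64(65.0), np.float64(18.0))
UL (np.float64(55.0), np.float64(21.0))
UL (np.float64(50.0), np.float64(23.0))
```

Emit:
drive_tool(increments=[[[0,-50,1],0,0.05],[[0,-100,3],-0.05,0.05],[[5,-125,3],-0.05,0.05],[[17,-125,3],-0.05,0.05],[[17,-125,3],-0.05,0.05]])

```text
clock: 28.6
ee_pos: [0.4775, 0.2142, 0.1912]
tool_rot: [-0.285, 1.567, -2.666]
ft_force: [0.7, 0.2, -0.9]
gripper_width: 0.0446
```

```bash
python3 st.py UL -46.2 -13; python3 - <<'E'
from h import *
s=Cam("side")
s.crop(290,140,370,220,7,"pics/s18.png")
E
```

```text
t 28.6 pos [477.5 214.2 191.2] yaw -46.4 j [-0.48  0.28 -0.    1.9   0.    0.96 -1.29] w 44.6 F [ 0.7  0.2 -0.9] T [-0.    0.   -0.02] down [-0.003 -0.002 -1.   ]
shift [58.1  0.9 -2.2] turn -0.004 (mod 2pi -0.004 )
```

View pics/s18.png

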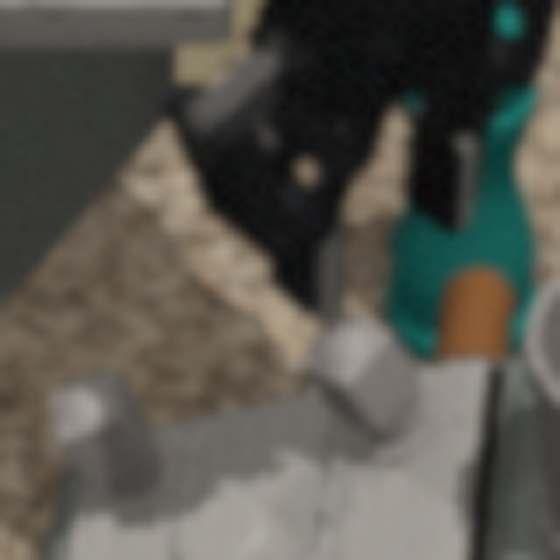

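Emit:
drive_tool(increments=[[[25,1,-2],0,0.03],[[45,1,-2],0,0.03],[[57,1,-2],0,0.03],[[57,1,-2],0,0.03]])

```text
clock: 29.05
ee_pos: [0.4804, 0.2141, 0.1349]
tool_rot: [-0.231, 1.568, -2.614]
ft_force: [-0.6, -0.4, 0.5]
gripper_width: 0.0447
```

```bash
python3 st.py UL -46.2 -13
```

```text
t 29.05 pos [480.4 214.1 134.9] yaw -46.5 j [-0.47  0.36 -0.    1.94  0.    0.84 -1.29] w 44.7 F [-0.6 -0.4  0.5] T [-0.01  0.   -0.01] down [-0.002 -0.001 -1.   ]
shift [ 1.9 -1.2  0.1] turn -0.006 (mod 2pi -0.006 )
```

Emit:
drive_tool(increments=[[[0,0,0],0,-1],[[0,0,0],0,-1],[[0,0,0],0,-1],[[0,0,0],0,-1],[[0,0,0],0.14,-1],[[0,0,0],0.28,-1],[[0,0,0],0.28,-1]])

```text
clock: 29.75
ee_pos: [0.4808, 0.2152, 0.1368]
tool_rot: [3.127, 1.57, 0.463]
ft_force: [3.2, -1.4, -8.1]
gripper_width: 0.0274
```

```bash
python3 st.py UL -84 -13
```

```text
t 29.75 pos [480.8 215.2 136.8] yaw -62.7 j [-0.52  0.36  0.05  1.95 -0.03  0.84 -1.55] w 27.4 F [ 3.2 -1.4 -8.1] T [0.5  0.28 0.41] down [ 0.  0. -1.]
shift [ 3.7 -0.3  1.3] turn 0.372 (mod 2pi 0.372 )
```

Emit:
drive_tool(increments=[[[1,0,0],0.14,-1],[[1,0,0],0.28,-1],[[1,0,0],0.37,-1],[[1,0,0],0.37,-1]])

```text
clock: 30.15
ee_pos: [0.4817, 0.2151, 0.1362]
tool_rot: [-3.006, 1.568, 0.246]
ft_force: [6.2, -3.7, -3.6]
gripper_width: 0.0276
```

```bash
python3 st.py UL -84 -13;python3 - <<'E'
from h import *
s=Cam("side")
s.crop(290,140,390,240,6,"pics/s19.png")
E
```

```text
t 30.15 pos [481.7 215.1 136.2] yaw -83.7 j [-0.58  0.36  0.13  1.95 -0.06  0.83 -1.88] w 27.6 F [ 6.2 -3.7 -3.6] T [ 0.45 -0.74  0.32] down [ 0.002  0.001 -1.   ]
shift [ 3.1 -0.   2.3] turn 0.006 (mod 2pi 0.006 )
```

View pics/s19.png

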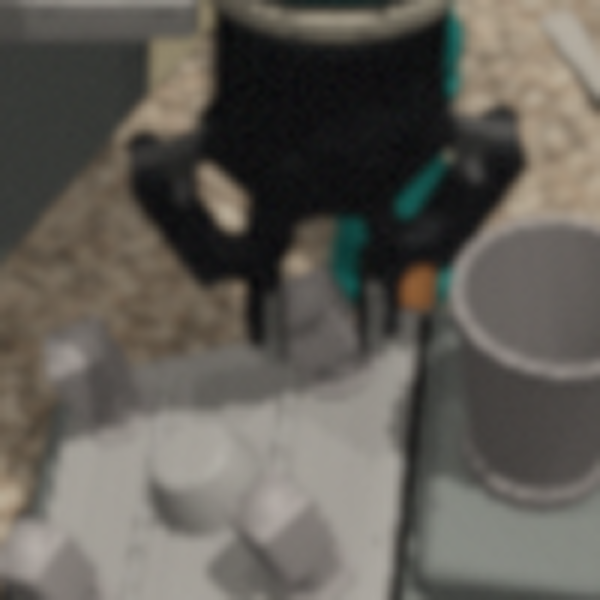

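Emit:
drive_tool(increments=[[[0,0,0],0,0.2],[[0,0,0],0,0.2],[[-3,0,0],0,0.2],[[-3,0,0],-0.8,0.2],[[-3,0,0],-0.8,0.2],[[-3,0,0],-0.8,0.2],[[-3,0,0],-0.8,0.2],[[-3,0,0],-0.8,0.2]])

```text
clock: 31.0
ee_pos: [0.4808, 0.2155, 0.1389]
tool_rot: [2.959, 1.57, 0.686]
ft_force: [-0.9, 0.3, 0.7]
gripper_width: 0.0514
```

```bash
python3 st.py UL 9 -14
```

```text
t 31.0 pos [480.8 215.5 138.9] yaw -40.3 j [-0.46  0.36 -0.03  1.94  0.01  0.84 -1.19] w 51.4 F [-0.9  0.3  0.7] T [0.01 0.04 0.  ] down [ 0.001  0.    -1.   ]
shift [ 6.8 -0.6  1.4] turn -0.86 (mod 2pi -0.86 )
```

Emit:
drive_tool(increments=[[[0,0,1],-0.86,0.2],[[0,0,1],-0.86,0.2],[[0,0,1],-0.86,0.15],[[0,0,1],-0.86,0.1],[[0,0,1],-0.86,0.1],[[4,0,1],-0.86,0.05],[[6,0,1],-0.86,0.05]])

```text
clock: 31.7
ee_pos: [0.4801, 0.2145, 0.1326]
tool_rot: [2.317, 1.57, 0.899]
ft_force: [0.0, 0.1, 0.1]
gripper_width: 0.0447
```

Emit:
drive_tool(increments=[[[0,0,0],0,-1],[[0,0,0],0,-1],[[0,0,0],0,-1],[[0,0,0],0,-1]])

```text
clock: 32.1
ee_pos: [0.4801, 0.2145, 0.1326]
tool_rot: [1.679, 1.57, 0.257]
ft_force: [-0.1, -1.3, 3.5]
gripper_width: 0.0243
```

```bash
python3 st.py UL 9 -14
```

```text
t 32.1 pos [480.1 214.5 132.6] yaw 8.5 j [-0.32  0.37 -0.19  1.94  0.09  0.83 -0.41] w 24.3 F [-0.1 -1.3  3.5] T [-0.32 -0.07 -0.17] down [ 0.  0. -1.]
shift [ 0.5 -0.5 -0.4] turn -0.009 (mod 2pi -0.009 )
```

Clean grip at 24.3 mm. Turning about 90 deg.

Emit:
drive_tool(increments=[[[0,0,0],0.14,-1],[[0,0,0],0.28,-1],[[0,0,0],0.42,-1],[[0,0,0],0.56,-1],[[0,0,0],0.7,-1],[[0,0,0],0.84,-1],[[0,0,0],0.84,-1]])

```text
clock: 32.8
ee_pos: [0.4779, 0.2161, 0.1317]
tool_rot: [-1.048, 1.567, 2.97]
ft_force: [-7.4, 5.6, -1.4]
gripper_width: 0.0231
```

```bash
python3 st.py UL -84 -14
```

```text
t 32.8 pos [477.9 216.1 131.7] yaw -39.8 j [-0.46  0.37 -0.02  1.95  0.01  0.83 -1.18] w 23.1 F [-7.4  5.6 -1.4] T [2.56 3.37 0.91] down [-0.004  0.001 -1.   ]
shift [-0.4  2.  -0.1] turn 0.772 (mod 2pi 0.772 )
```

Emit:
drive_tool(increments=[[[0,0,0],0.14,-1],[[0,0,0],0.28,-1],[[0,0,0],0.42,-1],[[0,0,0],0.56,-1],[[0,0,0],0.7,-1],[[0,0,0],0.77,-1],[[0,0,0],0.77,-1]])

```text
clock: 33.5
ee_pos: [0.4797, 0.2169, 0.1321]
tool_rot: [-1.795, 1.568, 1.455]
ft_force: [4.6, 10.6, -9.8]
gripper_width: 0.0235
```

```bash
python3 st.py UL -84 -14
```

```text
t 33.5 pos [479.7 216.9 132.1] yaw -83.8 j [-0.59  0.37  0.13  1.95 -0.07  0.82 -1.88] w 23.5 F [ 4.6 10.6 -9.8] T [4.87 0.48 0.83] down [ 0.     0.003 -1.   ]
shift [0.  2.  0.4] turn 0.004 (mod 2pi 0.004 )
```

Emit:
drive_tool(increments=[[[0,0,0],0,0.2],[[0,0,0],0,0.2],[[-4,0,0],0,0.2],[[-4,0,0],-0.8,0.2],[[-4,0,0],-0.8,0.2],[[-4,0,0],-0.8,0.2],[[-4,0,0],-0.8,0.2],[[-4,0,0],-0.8,0.2]])

```text
clock: 34.3
ee_pos: [0.48, 0.2147, 0.1366]
tool_rot: [-2.811, 1.57, 1.197]
ft_force: [0.1, 0.0, -0.8]
gripper_width: 0.0513
```

```bash
python3 st.py UL 9 -15
```

```text
t 34.3 pos [480.  214.7 136.6] yaw -40.4 j [-0.46  0.36 -0.02  1.95  0.01  0.84 -1.19] w 51.3 F [ 0.1  0.  -0.8] T [0.1  0.05 0.05] down [ 0.  0. -1.]
shift [ 5.6 -0.5  0.2] turn -0.862 (mod 2pi -0.862 )
```

Emit:
drive_tool(increments=[[[0,0,0],-0.86,0.2],[[0,0,0],-0.86,0.2],[[0,0,0],-0.86,0.15],[[0,0,0],-0.86,0.1],[[0,0,0],-0.86,0.1],[[3,0,0],-0.86,0.05],[[5,0,0],-0.86,0.05]])

```text
clock: 35.0
ee_pos: [0.48, 0.2145, 0.1314]
tool_rot: [3.058, 1.571, 1.638]
ft_force: [0.5, -0.1, 0.6]
gripper_width: 0.0449
```

Emit:
drive_tool(increments=[[[0,0,0],0,-1],[[0,0,0],0,-1],[[0,0,0],0,-1],[[0,0,0],0,-1]])

```text
clock: 35.4
ee_pos: [0.4801, 0.2144, 0.1315]
tool_rot: [0.916, 1.571, -0.507]
ft_force: [-0.5, -1.4, 3.5]
gripper_width: 0.0245
```

```bash
python3 st.py UL 9 -15
```

```text
t 35.4 pos [480.1 214.4 131.5] yaw 8.5 j [-0.32  0.37 -0.19  1.94  0.09  0.83 -0.41] w 24.5 F [-0.5 -1.4  3.5] T [-0.48 -0.12 -0.17] down [ 0. -0. -1.]
shift [ 0.4 -0.5 -0.5] turn -0.009 (mod 2pi -0.009 )
```

Emit:
drive_tool(increments=[[[0,0,0],0.12,-1],[[0,0,0],0.2,-1],[[0,0,0],0.2,-1]])

```text
clock: 35.7
ee_pos: [0.4799, 0.2148, 0.1314]
tool_rot: [-3.005, 1.571, 1.655]
ft_force: [-1.6, -1.4, 3.8]
gripper_width: 0.0236
```

```bash
python3 st.py UL 9 -15
```

```text
t 35.7 pos [479.9 214.8 131.4] yaw -3.0 j [-0.36  0.37 -0.15  1.95  0.07  0.83 -0.59] w 23.6 F [-1.6 -1.4  3.8] T [-0.14  0.29 -0.11] down [-0.  0. -1.]
shift [ 0.4 -0.4 -0.1] turn -0.21 (mod 2pi -0.21 )
```

Emit:
drive_tool(increments=[[[0,0,0],0.12,-1],[[0,0,0],0.2,-1],[[0,0,0],0.2,-1]])

```text
clock: 36.0
ee_pos: [0.479, 0.2153, 0.1311]
tool_rot: [-1.483, 1.569, 2.98]
ft_force: [-4.3, 2.6, 1.6]
gripper_width: 0.0233
```

```bash
python3 st.py UL 9 -15
```

```text
t 36.0 pos [479.  215.3 131.1] yaw -14.3 j [-0.39  0.37 -0.11  1.95  0.05  0.83 -0.78] w 23.3 F [-4.3  2.6  1.6] T [0.88 1.79 0.41] down [-0.002  0.    -1.   ]
shift [-0.   0.6  0.2] turn -0.407 (mod 2pi -0.407 )
```

Emit:
drive_tool(increments=[[[0,0,0],0.12,-1],[[0,0,0],0.2,-1],[[0,0,0],0.2,-1]])

```text
clock: 36.3
ee_pos: [0.4793, 0.2157, 0.1313]
tool_rot: [-1.799, 1.57, 2.465]
ft_force: [-3.6, 4.3, 2.4]
gripper_width: 0.0233
```

```bash
python3 st.py UL 9 -15
```

```text
t 36.3 pos [479.3 215.7 131.3] yaw -25.7 j [-0.43  0.37 -0.07  1.95  0.03  0.83 -0.96] w 23.3 F [-3.6  4.3  2.4] T [1.13 1.37 1.88] down [-0.001  0.001 -1.   ]
shift [0.2 0.6 0.7] turn -0.605 (mod 2pi -0.605 )
```

Emit:
drive_tool(increments=[[[0,0,0],0.12,-1],[[0,0,0],0.2,-1],[[0,0,0],0.2,-1]])

```text
clock: 36.6
ee_pos: [0.4793, 0.2162, 0.1314]
tool_rot: [-2.311, 1.57, 1.756]
ft_force: [-1.8, 6.1, 3.9]
gripper_width: 0.0234
```

```bash
python3 st.py UL 9 -15
```

```text
t 36.6 pos [479.3 216.2 131.4] yaw -37.0 j [-0.46  0.37 -0.03  1.95  0.01  0.83 -1.14] w 23.4 F [-1.8  6.1  3.9] T [1.35 1.34 3.39] down [-0.     0.001 -1.   ]
shift [0.3 0.9 0.9] turn -0.803 (mod 2pi -0.803 )
```

The torque about z climbed from 0.4 to 1.9 to 3.4 N m, so this nut is on its stop. Releasing.

Emit:
drive_tool(increments=[[[0,0,0],0,0.1],[[0,0,0],0,0.1],[[0,0,0],0,0.1],[[-20,0,0],0,0.1],[[-60,0,0],0,0.1],[[-90,0,0],0,0.1],[[-100,0,0],0,0.1],[[-100,0,0],0,0.1]])

```text
clock: 37.4
ee_pos: [0.4804, 0.2145, 0.2324]
tool_rot: [2.73, 1.569, 0.508]
ft_force: [0.6, 0.5, 0.2]
gripper_width: 0.0471
```

```bash
python3 st.py
```

```text
t 37.4 pos [480.4 214.5 232.4] yaw -37.3 j [-0.46  0.24 -0.02  1.86  0.01  1.04 -1.14] w 47.1 F [0.6 0.5 0.2] T [-0.    0.04  0.03] down [ 0.002  0.001 -1.   ]
```

Emit:
drive_tool(increments=[[[0,150,300],0,0.1],[[0,150,300],0,0.1],[[0,150,300],0,0.1],[[0,150,300],0,0.1],[[0,150,300],0,0.1],[[0,150,300],0,0.1],[[0,150,300],0,0.1],[[0,150,300],0,0.1]])

```text
clock: 38.2
ee_pos: [0.4157, -0.1192, 0.2301]
tool_rot: [-0.639, 1.569, -2.867]
ft_force: [1.0, 1.1, 0.2]
gripper_width: 0.0471
```

```bash
python3 st.py; python3 zoom.py pics/z20a.png 306,165 341,171;python3 zoom.py pics/z20b.png 303,203 338,208; python3 - <<'E'
from h import *
s=Cam("side");t=Cam("top")
cv2.imwrite("pics/s20.png",s.im); cv2.imwrite("pics/t20.png",t.im)
E
```

```text
t 38.2 pos [ 415.7 -119.2  230.1] yaw -37.6 j [-0.03  0.07  0.25  2.07 -0.02  1.01 -0.43] w 47.1 F [1.  1.1 0.2] T [ 0.02 -0.02 -0.05] down [-0.002 -0.001 -1.   ]
```

View pics/z20a.png

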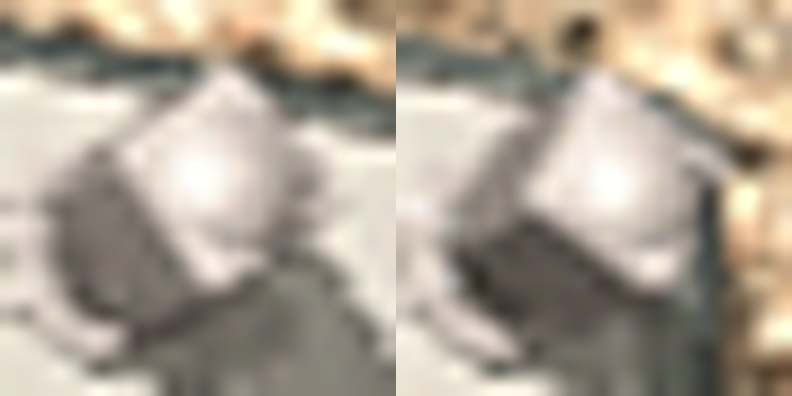

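View pics/z20b.png

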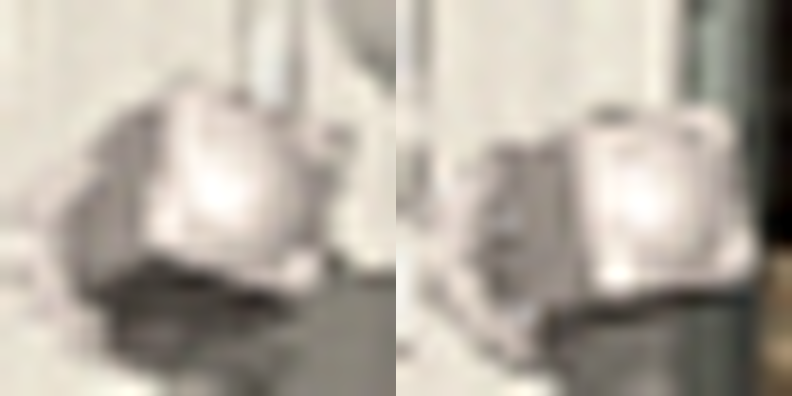

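View pics/s20.png

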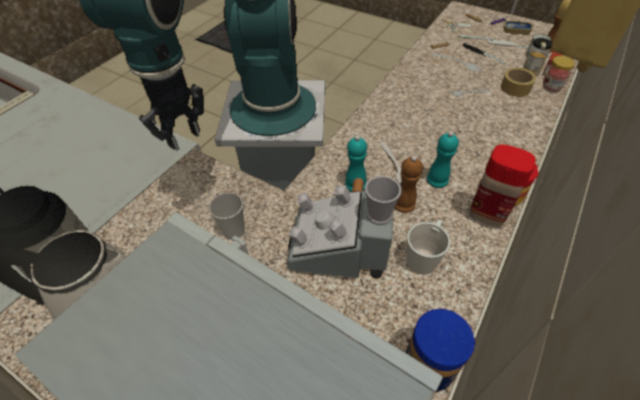

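View pics/t20.png

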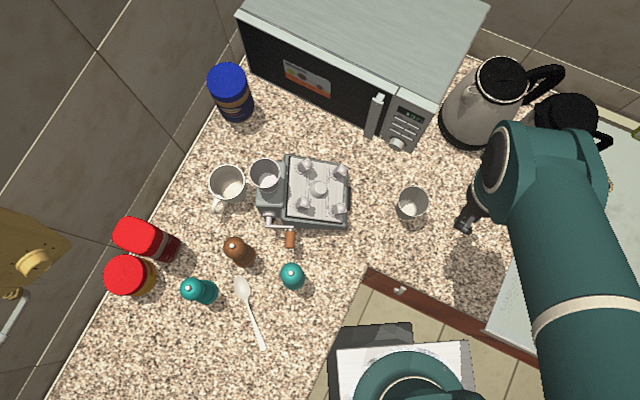

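```bash
python3 - <<'E'
from ang import *
t=Cam("top"); s=Cam("side")
for g in [((172,95),(145,250)),((145,250),(300,288)),((172,95),(310,130))]: print('UL',ang(t,303,203,*g))
for g in [((112,150),(200,285)),((112,150),(215,70))]: print('UR',ang(t,306,165,*g))
for g in [((125,200),(260,290)),((125,200),(200,75))]: print('LR',ang(t,341,171,*g))
for g in [((180,120),(205,295)),((205,295),(350,275))]: print('LL',ang(t,338,208,*g))
def en(c,x0,y0,x1,y1,k,n):
    a=c.im[y0:y1,x0:x1].astype(float); a=np.clip((a-20)*1.6,0,255).astype(np.uint8)
    cv2.imwrite(n,cv2.resize(a,None,fx=k,fy=k,interpolation=cv2.INTER_CUBIC))
en(s,280,180,365,280,6,"pics/s21.png")
im=cv2.imread("pics/side0.png")[180:280,280:365].astype(float); cv2.imwrite("pics/s21b.png",cv2.resize(np.clip((im-20)*1.6,0,255).astype(np.uint8),None,fx=6,fy=6,interpolation=cv2.INTER_CUBIC))
E
```

```text
UL (np.float64(83.0), np.float64(20.0))
UL (np.float64(84.0), np.float64(21.0))
UL (np.float64(84.0), np.float64(19.0))
UR (np.float64(40.0), np.float64(20.0))
UR (np.float64(44.0), np.float64(19.0))
LR (np.float64(66.0), np.float64(22.0))
LR (np.float64(61.0), np.float64(22.0))
LL (np.float64(11.0), np.float64(23.0))
LL (np.float64(14.0), np.float64(21.0))
```

View pics/s21.png

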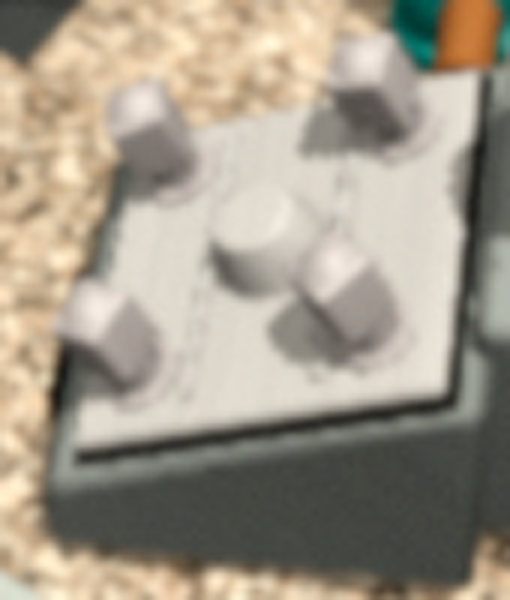

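View pics/s21b.png

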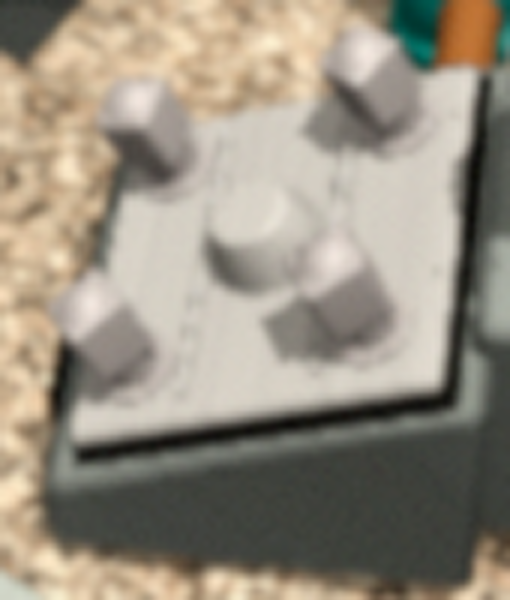

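```bash
python3 - <<'E'
from h import *
a=cv2.imread("pics/top0.png").astype(int); b=cv2.imread("pics/t20.png").astype(int)
for n,(x0,y0,x1,y1) in dict(mug=(205,160,248,215),pepper=(220,230,258,270),tumbler=(393,182,432,222)).items():
    print(n,abs(a-b)[y0:y1,x0:x1].mean().round(1))
print(env.get_obs()['ft_force'].round(1)); print(env.job_done())
E
```

```text
mug 10.2
pepper 10.0
tumbler 9.5
[-0.   0.2 -0. ]
the job is handed in; nothing more can be done
None
```

All four nuts were tightened clockwise in cross order: lower-left, upper-right, lower-right, upper-left. I turned each until the wrist torque rose well above the running torque. The job was handed in at about 38 s with the gripper open and clear of everything.

**Nuts:** In the final pictures the heads had turned about 155°, 163°, 156° and 149°, in that order. All four are within the 140–171° the task allows, and they agree with where the torque rose. The two upper nuts took three grips each, to keep the gripper's knuckles off the hopper.

**Least clear reading:** On the upper-right nut the pads slipped past the stop. Its torque peaked at about 1.1 N m and then fell, against 2.6–4 N m on the others. Its angle did not change afterwards.

**Plate:** By eye, before and after side views show it has sunk evenly, by about 3 mm.

**Mug, pepper mill and tumbler:** By eye they stand at the same pixels as before. The before/after image difference around each was about 10 grey levels. I took this for image noise and shading but had no reference for it.

**Forces:** The highest wrist force I read was about 41 N, against the limit of 120 N. It came from the fingers on the lower-right nut, and I only read it between moves.

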